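Seat the measurement card in the balance controller

TASK

Take the measurement card out of its rack, lower it gently down the two guides of the open balance controller until it rests on the socket, and let go of it. Do not push it into the socket by hand and do not let it drop: swing the controller's two end levers inward, firmly but gently, until they have pressed both ends of the card fully home. Force nothing, leave the jar, the bottle and the carton where they are, and finish with the hand clear.

Things in the scene. Friction and masses are not known exactly. Their poses are not given: they have to be found in the camera images.
- card_grip (a point): Centre of the black grip block (50 y, 14 x, 34 high) on top of the loose upright measurement card (0.18 to 0.35 kg). x across the card's thickness, y along its width, z up; front and back equivalent. Below it an aluminium bar 118 wide (y), 10 thick, its top 17 below this point; then the green board, 120 wide, 4 thick, its bottom edge 99 below this point. (Sizes in mm.)
- card_foot (a point): Middle of the card's bottom edge, 99 mm below card_grip, same axes. The board's lowest 12 mm are only 112 wide (y).
- card: The same loose card; its origin is the middle of its bottom edge, as card_foot. (Sizes in mm.)
- rack: Fixed black card rack, 150 (y) by 80 (x); the card stands in its slot, along the rack's y, at the start. Origin mid-underside; the card's foot stands 10 above it; slot cheeks, 1.8 clear of the board, reach 44 up. Lift the card straight up 45 or more to free it. (Sizes in mm.)
- guides: The controller's two upright plastic card guides at y = +58 and -58; origin and axes as cage. Slot 6.5 wide in x (1.25 clear each side of the board), 126 long in y (3 clear each end), from 30 to 80 high, with a lead-in above it flaring to about 16 wide at 89 high. They bend if the card presses on them with more than 25 N. (Sizes in mm.)
- contact_l (a joint): Socket contact block in the foot of the slot, left (+y) end, 22 by 20 mm at y = 49: metres pressed in; 0 at start, 0.005 = hard stop, fully home. An inserted card first rests on both blocks, foot nominally 25 mm above the cage origin, but the socket is fitted up to 3 mm higher or lower: find it by feel. Moves stiffly (14 N), no spring, stays where pushed.
- contact_r (a joint): The same at the right (-y) end, y = -49 mm. Both must be pressed in by the levers, not by hand.
- lever_l (a joint): Left (+y) lever, rad: near 0 closed on a seated card, grows opening outward; limits -0.35 to 1.5, starts open 1.15 to 1.3. Stays where left. Handle about 1 to 2 N until the nose meets the card (0.08 to 0.35 rad), then some 8 to 12 N (50 to 60 mm from the hinge) until that end is home (-0.13 to 0.13 rad, by the socket's height), then it rises; over 30 N bends it.
- lever_r (a joint): Right (-y) lever, mirror image of the left one: opens towards -y, closes towards +y. Either may go first, each in one sweep. Shut fingers pointing down can push a handle from outside, level or gently rising, straight towards the slot's middle, with the finger ends 38 mm above the hinge at first and 50 mm at the end.
- lever_l_hinge (a point): Hinge of the left lever, turning about the cage's x axis: at y = +78, 106 high. From it rises a flat aluminium handle and, inward, a 26 long nose with an 8 round end, level at joint value 0, that presses on the end of the card's bar. (Sizes in mm.)
- lever_r_hinge (a point): Hinge of the right lever: at y = -78, 106 high in the cage frame. (Sizes in mm.)
- lever_l_tip (a point): End of the left handle, 70 from its hinge, on its centre line. Handle 8 thick, 10 wide (18 wide over its outer 30). Its lean outward from vertical is joint value - 0.55 rad: open it leans out about 40 deg, closed about 30 deg inward over the card. (Sizes in mm.)
- lever_r_tip (a point): End of the right handle, 70 from its hinge, mirror image of the left. (Sizes in mm.)
- jar: Bystander: white jar, 70 diameter, 85 high; origin under its centre. Leave alone. (Sizes in mm.)
- reagent: Bystander: amber bottle, 58 diameter, 120 high; origin under its centre. Leave alone. (Sizes in mm.)
- carton: Bystander: small white carton 50 by 110 by 30 high (mm); origin under its centre. Leave alone.
- cage: Fixed open-topped grey balance controller: base 190 (y) by 120 (x), sides 56 high, the lever posts at its y ends 113 high. Origin mid-underside, on the bench, midway between its two card guides; the card slot is its y-z plane, z up. An inserted card has its foot above this origin and its axes along these (or half a turn round). (Sizes in mm.)
Not all that is in view belongs to the job. There is more than one size of the cage; the job needs the smallest. There is more than one size of the card; the job needs the largest.

How it is judged:
By the outcome, as a careful person would: the job done as asked, in the order asked, and still so for the second after the job is handed in, with the robot touching nothing.
It also fails if it takes over 70 s, if anything falls off the work surface, if the arm or the gripper's body presses on something with over 40 N, if the wrist force passes 120 N, or if a joint passes its speed limit or range.

ROBOT

A 6-joint arm with a two-finger parallel gripper is mounted at the origin on the work surface. World frame = base frame: x ahead of the robot, y to its left, z up, the work surface at z = 0. Lengths are in m, angles in rad, forces in N, time in s.
With the tool pointing down it reaches from about 0.4 to 0.825 m from the base axis. Payload 7 kg.
Tool frame: the origin (TCP) lies on the mounting face of the last link; the fingertips stand 178 mm ahead of it and the grasp point (between the pads) lies 159 mm ahead of it; z points along the fingers, y is the direction in which the jaws open and shut (so a half turn about z gives the same grasp; the last joint's range is limited). The gripper opens to 88 mm and grips with 3 to 60 N. Pads are 19 mm wide; open, the fingers measure 130 mm over their backs; the gripper's body (78 mm by 193 mm) begins 47 mm behind the grasp point.
Start: joints at [1.586, 0.359, 0.012, 0, -1.224, -0.288], TCP at [0.182, 0.65, 0.405] pointing down, gripper open.
Joint ranges: [-3.07, 3.07], [-1.43, 2.12], [-1.02, 1.25], [-3.03, 1.67], [-3.05, -0], [-3.03, 3.03]. Speed limits (rad/s): [2.39, 2.39, 3.01, 3.14, 3.14, 3.14].

INTERFACE

Orientations are given as [roll, pitch, yaw] about the fixed x, y, z axes, in that order (R = Rz(yaw) Ry(pitch) Rx(roll)).
In Python, from station import * gives the robot as it stands.
- The arm moves only by the tool arm_command, never from a script. Its argument "targets" is a list of rows, each a list of 3 entries, a list of its own where there are three numbers: the turn, a rotation vector about the world's x, y, z in rad, then the shift along the world's x, y, z in mm, then the closure, from 0 (fully open) to 1 (shut). In form: [[[wx, wy, wz], [tx, ty, tz], fingers], ...]. A call has 1 to 8 rows; each row shifts and turns the commanded pose from where the row before left it; what a row does not reach is not made up. A row lasts 1/10 s, in which the tool goes at most 50 mm and 8.59 degrees, less where a joint would pass 70% of its speed; a pose out of reach is approached as far as the arm can. A call with a gripper value outside its range is refused whole. The fingers move at their own pace and stop on an object; "squeeze" is the grip in N (left out, the last holds). Time passes only in rows, so rows that do not move let the fingers close. It gives the time, the measured TCP pose, the force and the opening at its end, in the units of the state.
- get_state(): the state, without advancing time (a new reading comes with each control period).
- grab_frame(name): name is "side" or "top"; returns (picture, depth): 384x512x3 uint8, red, green, blue; 384x512 float32, m along the optical axis (not along the pixel's ray), 0 where there is no reading.
- camera_params(name): a dict with "mtx" (3x3 intrinsics, pixels), "eye" and "orientation" of the camera in the world. Camera axes: x right, y down, z forward; pixel columns grow to the right and rows downward; lengths in m; the calibration is good to about 2 mm. A picture is of the moment at which its call begins. camera_params takes no time and is no camera call.
- job_done(): hands the job in, once; it reports no verdict.
The state is a dict: "t": time; "q": joint angles; "qd": joint speeds; "joint_efforts": joint torques, N m; "eef_pos": TCP position; "ee_rot": TCP orientation; "force": force on the tool from outside, world axes, zero at the start; "moment": the same for the moment, N m; "width": finger opening in m.
Only numpy, scipy, OpenCV 4.12 (cv2) and the standard library are available. Lean on these libraries where they do the work, as an engineer would, in place of code of your own. Each camera call takes 0.05 s, during which the arm holds its last target.

## Working session

There is one attempt and no reset: what is moved stays moved. The work goes in short steps, Python scripts to look and compute and a tool call to move; the robot and the scene stay as the last step left them, time stands still between calls to the robot, and variables do not carry over. Pictures are saved under pics/ and viewed, and the job is handed in when it is done.

Besides the shell and the picture viewer there is one more tool, called after "Request:" by a JSON object that holds its "api" and its "payload", one argument or row to a line. arm_command: Moves the arm, as the interface text tells. Its arguments: {"type":"object","properties":{"targets":{"type":"array"},"squeeze":{"type":"number"}},"required":["targets"]}

```bash
mkdir -p pics; ls
cat > h.py <<'E'
import numpy as np, cv2
from station import *
def snap(tag):
    for n in ("side","top"):
        p,d=grab_frame(n); np.savez(f"{tag}_{n}.npz",p=p,d=d)
        cv2.imwrite(f"pics/{tag}_{n}.png",p[:,:,::-1])
def pts(tag,n):
    z=np.load(f"{tag}_{n}.npz"); c=camera_params(n); d=z['d']
    K=np.array(c['mtx']); v,u=np.mgrid[:d.shape[0],:d.shape[1]]
    P=np.stack([(u-K[0,2])/K[0,0]*d,(v-K[1,2])/K[1,1]*d,d],-1)
    return P@CR(c).T+np.array(c['eye']), z['p'], d
def CR(c):
    o=np.array(c['orientation'])
    if o.shape==(3,3): return o
    from scipy.spatial.transform import Rotation as R
    return R.from_euler('xyz',o).as_matrix()
E
python3 - <<'E'
from h import *
snap("a")
for n in("side","top"): print(camera_params(n))
print(get_state())
E
```

```text
pics
{'mtx': array([[489.21930639,   0.        , 251.12611616],
       [  0.        , 489.21930639, 192.25421989],
       [  0.        ,   0.        ,   1.        ]]), 'eye': array([ 0.19168746, -0.96900416,  1.12352534]), 'orientation': array([-2.34282163, -0.00289717, -0.30248633])}
{'mtx': array([[407.32356577,   0.        , 257.85702116],
       [  0.        , 407.32356577, 185.82521131],
       [  0.        ,   0.        ,   1.        ]]), 'eye': array([0.31279301, 0.00377102, 1.15934191]), 'orientation': array([-2.95163927,  0.01157241, -1.58499322])}
{'t': 0.1, 'q': array([ 1.58610909e+00,  3.59329030e-01,  1.11643008e-02, -2.98256563e-04,
       -1.22408548e+00, -2.88092943e-01]), 'qd': array([ 0.00160672, -0.00132006,  0.00248125,  0.00162687,  0.00027663,
       -0.00082158]), 'joint_efforts': array([-7.96946933e-04, -5.84160089e+01,  2.93751597e+01,  7.01535612e+00,
        1.01628515e-02, -5.66166727e-05]), 'eef_pos': array([0.18181409, 0.64988451, 0.40381514]), 'ee_rot': array([ 3.14011901e+00, -1.44281345e-04, -2.72881630e-01]), 'force': array([ 0.75518865,  0.04695162, -0.29295456]), 'moment': array([-0.00258446,  0.02897164,  0.05622722]), 'width': 0.08730668426443305}
```

View pics/a_side.png

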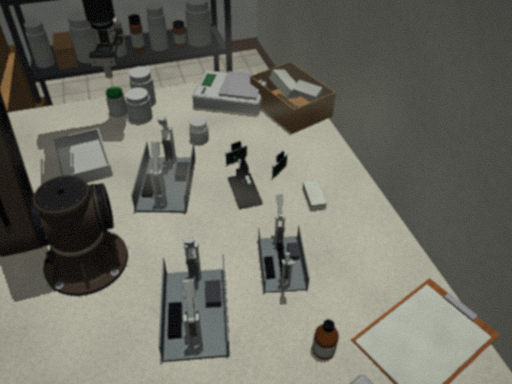

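View pics/a_top.png

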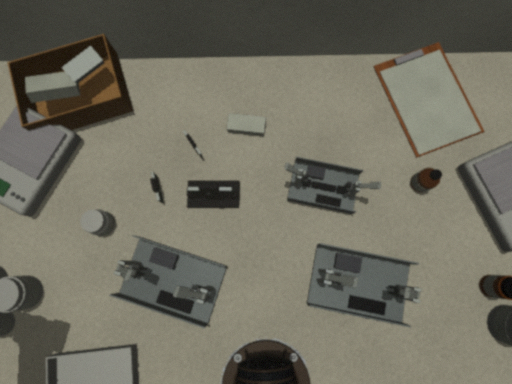

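The smallest cage is near top (325,185) and the rack with a card near top (213,193). Two other small cards are near (195,145) and (155,187). I'll zoom in.

Run:
```python
from h import *
P,p,d=pts("a","top")
c=p[110:240,130:270,::-1]; a=cv2.resize(c,None,fx=5,fy=4.5,interpolation=cv2.INTER_CUBIC); cv2.imwrite("pics/z1.png",a)
c=p[140:230,270:400,::-1]; cv2.imwrite("pics/z2.png",cv2.resize(c,None,fx=6,fy=6,interpolation=cv2.INTER_CUBIC))
P2,p2,d2=pts("a","side")
c=p2[130:300,190:340,::-1]; cv2.imwrite("pics/z3.png",cv2.resize(c,None,fx=3.5,fy=3.5,interpolation=cv2.INTER_CUBIC))
for (u,v) in [(213,183),(195,188),(232,188),(213,189),(190,203),(155,187),(195,145),(325,185),(245,125),(426,180),(97,222)]:
    print((u,v),P[v,u].round(3))
```

```text
(213, 183) [0.521 0.129 0.126]
(195, 188) [0.515 0.181 0.093]
(232, 188) [0.523 0.086 0.043]
(213, 189) [0.507 0.13  0.114]
(190, 203) [0.488 0.209 0.008]
(155, 187) [0.522 0.292 0.077]
(195, 145) [0.642 0.187 0.067]
(325, 185) [ 0.532 -0.177  0.018]
(245, 125) [0.712 0.049 0.028]
(426, 180) [ 0.527 -0.435  0.091]
(97, 222) [0.429 0.442 0.084]
```

View pics/z1.png

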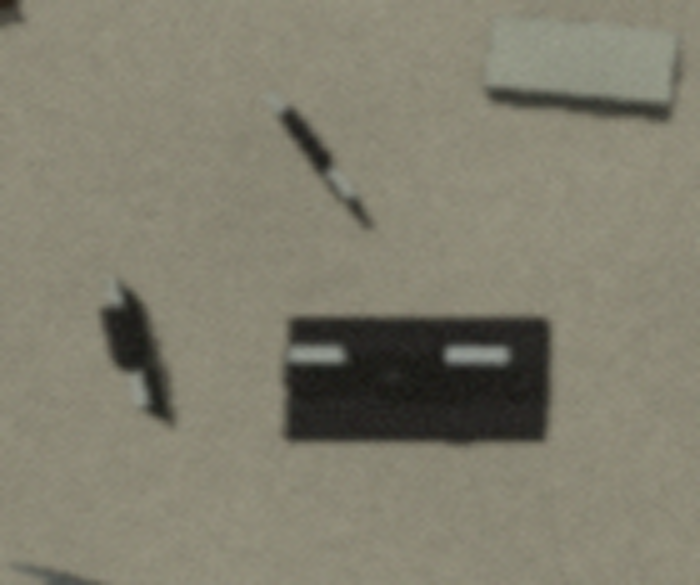

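View pics/z2.png

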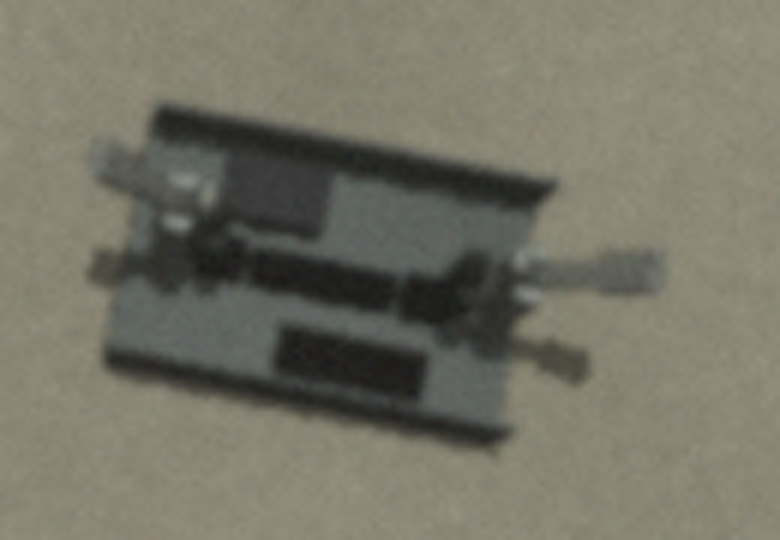

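View pics/z3.png

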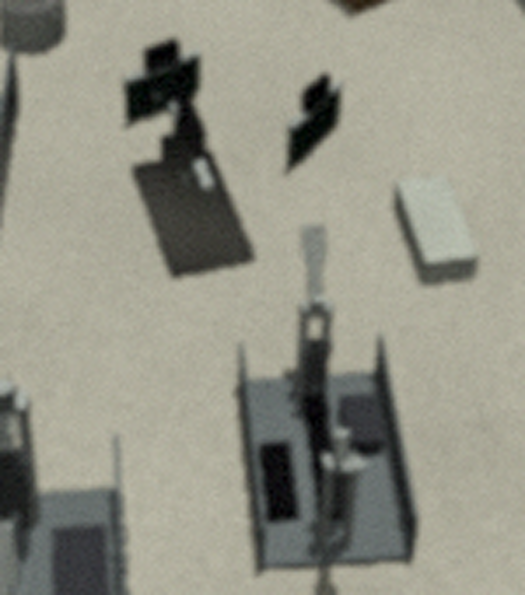

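```bash
cat > an.py <<'E'
from h import *
out=[]
for n in("top","side"):
    P,p,d=pts("a",n)
    ok=d>0
    m=ok&(abs(P[...,2])<.01)&(P[...,0]>.55)&(P[...,0]<.62)&(P[...,1]<.1)&(P[...,1]>-.05)
    print(n,"table z",P[m][:,2].mean(),P[m][:,2].std())
    b=ok&(abs(P[...,0]-.515)<.06)&(abs(P[...,1]-.13)<.1)
    g=b&(P[...,2]>.112)
    br=b&(P[...,2]>.08)&(P[...,2]<.1)
    for nm,k in(("grip",g),("bar",br)):
        q=P[k]; 
        if len(q)==0: print(nm,0); continue
        print(nm,len(q),q.mean(0).round(4),q.min(0).round(4),q.max(0).round(4),np.median(q[:,2]))
    # cage
    c=ok&(abs(P[...,0]-.53)<.13)&(abs(P[...,1]+.17)<.16)
    q=P[c]
    print(np.histogram(q[:,2],bins=np.arange(-.01,.18,.01)))
E
python3 an.py
python3 - <<'E'
from h import *
P,p,d=pts("a","top")
# orthographic height map of cage, card areas from both cams
H=np.zeros((300,400,3),np.uint8)
for i,n in enumerate(("top","side")):
    P,p,d=pts("a",n); s=900
    u=((-.0-P[...,1])*1000).ravel(); v=((.66-P[...,0])*1000).ravel(); z=P[...,2].ravel()
    for a,b,h,dd in zip(u,v,z,d.ravel()):
        if dd>0 and h>.005 and 0<=a<400 and 0<=b<300:
            cv2.circle(H,(int(a),int(b)),1,tuple(int(x) for x in cv2.applyColorMap(np.uint8([[min(255,h*1500)]]),cv2.COLORMAP_JET)[0,0]),-1)
    cv2.imwrite(f"pics/h{n}.png",cv2.resize(H,None,fx=2,fy=2)); H[:]=0
E
```

```text
top table z -0.0005284132435272748 0.0022577050213620875
grip 133 [0.514  0.1435 0.1242] [0.5064 0.119  0.1125] [0.5219 0.1683 0.132 ] 0.12493569236384316
bar 119 [0.5132 0.1445 0.0915] [0.5072 0.085  0.0842] [0.5215 0.2029 0.0999] 0.09128578201943127
(array([4069, 3674,  599,  447,  135,  124,  233,   37,   30,   68,   17,
         25,   68,   54,   48,   44,   66,   36]), array([-0.01,  0.  ,  0.01,  0.02,  0.03,  0.04,  0.05,  0.06,  0.07,
        0.08,  0.09,  0.1 ,  0.11,  0.12,  0.13,  0.14,  0.15,  0.16,
        0.17]))
side table z 2.06655887035849e-05 0.0026587804229708596
grip 72 [0.5178 0.1363 0.1234] [0.5116 0.113  0.1121] [0.5265 0.1696 0.1325] 0.1243457303005488
bar 62 [0.5173 0.1199 0.0918] [0.5114 0.0808 0.0822] [0.5248 0.2053 0.0989] 0.0920091551784834
(array([2943, 3679,  506,  370,  106,  101,  195,   39,   46,   57,   29,
         33,   43,   40,   35,   27,   32,   33]), array([-0.01,  0.  ,  0.01,  0.02,  0.03,  0.04,  0.05,  0.06,  0.07,
        0.08,  0.09,  0.1 ,  0.11,  0.12,  0.13,  0.14,  0.15,  0.16,
        0.17]))
```

View pics/htop.png

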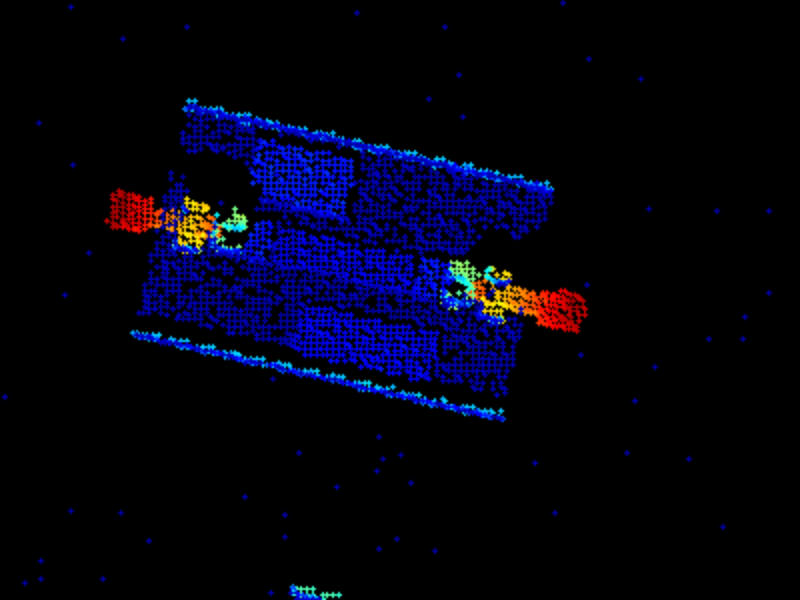

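View pics/hside.png

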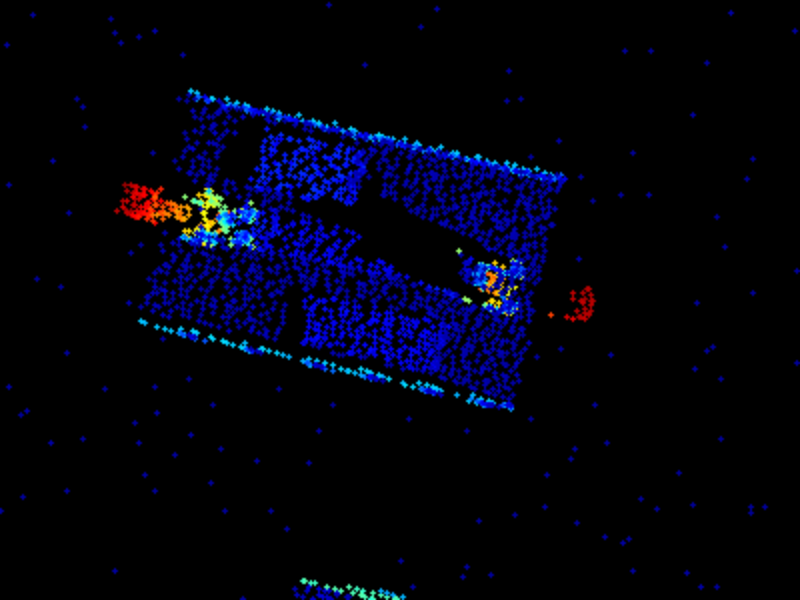

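```bash
cat > cage.py <<'E'
from h import *
def cagefit(tag,n):
    P,p,d=pts(tag,n)
    c=(d>0)&(abs(P[...,0]-.53)<.13)&(abs(P[...,1]+.17)<.16)
    q=P[c]; w=q[(q[:,2]>.048)&(q[:,2]<.062)][:,:2]
    th=np.radians(-12)
    for it in range(5):
        ex=np.array([np.cos(th),np.sin(th)]);ey=np.array([-ex[1],ex[0]])
        c0=np.array([.53,-.175]) if it==0 else cc
        X=(w-c0)@ex;Y=(w-c0)@ey
        k1=(X>50e-3)&(X<70e-3);k2=(X<-50e-3)&(X>-70e-3)
        s=[np.polyfit(Y[k],X[k],1) for k in(k1,k2)]
        a=np.mean([t[0] for t in s]); th-=np.arctan(a)
        m1,m2=np.median(X[k1]),np.median(X[k2]); 
        ends=np.mean([[Y[k].min(),Y[k].max()] for k in (k1,k2)],0)
        cc=c0+ex*(m1+m2)/2+ey*ends.mean()
    return np.degrees(th),cc,m1-m2,ends[1]-ends[0],[np.degrees(np.arctan(t[0])) for t in s]
if __name__=="__main__":
    import sys
    for n in("top","side"): print(n,cagefit(sys.argv[1],n))
E
python3 cage.py a
python3 - <<'E'
from h import *
for n in("top","side"):
    P,p,d=pts("a",n)
    for nm,zl,zh in(("grip",.115,.135),("bar",.085,.098)):
        b=(d>0)&(abs(P[...,0]-.515)<.03)&(abs(P[...,1]-.14)<.1)&(P[...,2]>zl)&(P[...,2]<zh)
        q=P[b]; s=np.polyfit(q[:,1],q[:,0],1)
        print(n,nm,"angle",-np.degrees(np.arctan(s[0])),"x at .144",np.polyval(s,.144),"xr",np.percentile(q[:,0]-np.polyval(s,q[:,1]),[2,98]),"y",np.percentile(q[:,1],[0,1,99,100]))
    # rack
    b=(d>0)&(abs(P[...,0]-.5)<.08)&(abs(P[...,1]-.14)<.12)&(P[...,2]>.008)
    q=P[b][:,:2].astype(np.float32); print(cv2.minAreaRect(q))
E
```

```text
top (np.float64(-12.855383080655965), array([ 0.52957992, -0.17152639]), np.float64(0.11709014253346342), np.float64(0.18731017719165788), [np.float64(0.02121893520887757), np.float64(-0.021218935208802643)])
side (np.float64(-12.874011731357454), array([ 0.53444107, -0.17506589]), np.float64(0.1167839962514513), np.float64(0.18990961063098952), [np.float64(-0.005181234940534438), np.float64(0.00518123494053769)])
top grip angle -1.9635545610541207 x at .144 0.5144886750222997 xr [-0.00714372  0.00722548] y [0.11899885 0.11901963 0.1681634  0.16832169]
top bar angle -1.470051998831556 x at .144 0.5134024942721378 xr [-0.00545356  0.00653597] y [0.08499126 0.08514086 0.20275066 0.20287335]
((0.5139603018760681, 0.14386223256587982), (0.14663898944854736, 0.07933273166418076), 89.05670166015625)
side grip angle -0.7124367077009531 x at .144 0.5181217413627394 xr [-0.00595908  0.0077558 ] y [0.11296127 0.11406361 0.16630145 0.16955914]
side bar angle 0.39645761203066543 x at .144 0.5173086788487861 xr [-0.00513094  0.00657172] y [0.0808413  0.08107204 0.19983139 0.20526694]
((0.5317327380180359, 0.12285236269235611), (0.18102343380451202, 0.1334753930568695), 78.62179565429688)
```

Request:
{"api": "arm_command", "payload": {
  "targets": [
    [[0,0,-0.094],[24,-36,0],0],
    [[0,0,-0.094],[24,-36,0],0],
    [[0,0,-0.094],[24,-36,0],0],
    [[0,0,-0.094],[24,-36,0],0],
    [[0,0,-0.094],[24,-36,0],0],
    [[0,0,-0.094],[24,-36,0],0],
    [[0,0,-0.094],[24,-36,0],0],
    [[0,0,-0.094],[24,-36,0],0]
  ]
}}

```text
t: 0.9
eef_pos: [0.3744, 0.3603, 0.4045]
ee_rot: [3.141, 0.0, -1.028]
force: [1.5, -0.1, 1.2]
width: 0.0876
```

Request:
{"api": "arm_command", "payload": {
  "targets": [
    [[0,0,-0.094],[24,-36,0],0],
    [[0,0,-0.094],[24,-36,0],0],
    [[0,0,-0.094],[24,-36,0],0],
    [[0,0,-0.094],[24,-36,0],0],
    [[0,0,-0.094],[24,-36,0],0],
    [[0,0,-0.094],[22,-40,0],0],
    [[0,0,0],[0,0,0],0],
    [[0,0,0],[0,0,0],0]
  ]
}}

```text
t: 1.7
eef_pos: [0.5162, 0.1408, 0.4042]
ee_rot: [3.141, -0.0, -1.591]
force: [-0.1, 0.3, -0.0]
width: 0.0875
```

Request:
{"api": "arm_command", "payload": {
  "targets": [
    [[0,0,0],[0,0,-20],0],
    [[0,0,0],[0,0,-20],0],
    [[0,0,0],[0,0,-15],0],
    [[0,0,0],[0,0,-10],0],
    [[0,0,0],[0,0,-5],0],
    [[0,0,0],[0,0,0],0]
  ]
}}

```text
t: 2.3
eef_pos: [0.5157, 0.1425, 0.3343]
ee_rot: [3.141, -0.0, -1.588]
force: [0.5, 0.2, 0.1]
width: 0.0875
```

Run:
```python
from h import *
snap("b")
for n,(v0,v1,u0,u1) in (("side",(60,240,150,330)),("top",(110,260,110,310))):
    p=np.load(f"b_{n}.npz")['p'][v0:v1,u0:u1,::-1]; cv2.imwrite(f"pics/b_{n}z.png",cv2.resize(p,None,fx=3.2,fy=3.2,interpolation=cv2.INTER_CUBIC))
```

```text
(no output)
```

View pics/b_sidez.png

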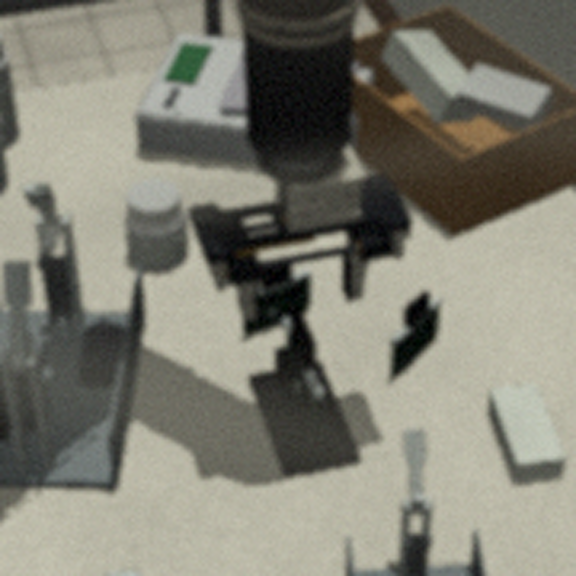

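View pics/b_topz.png

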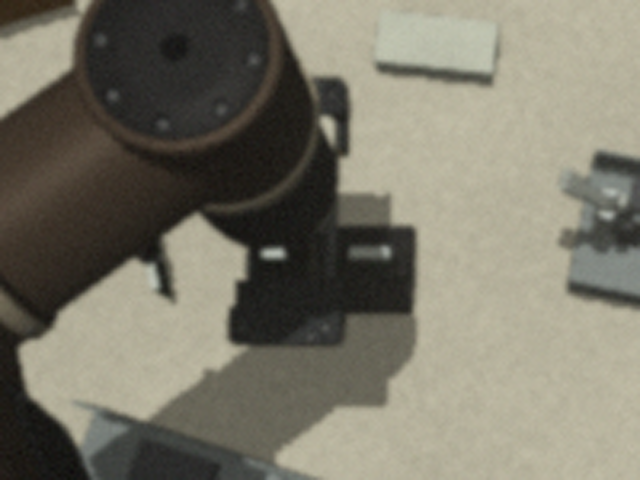

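The open fingers straddle the card's grip block over the rack, so I'm descending and closing softly.

Request:
{"api": "arm_command", "payload": {
  "targets": [
    [[0,0,0],[0,0,-20],0],
    [[0,0,0],[0,0,-20],0],
    [[0,0,0],[0,0,-13],0],
    [[0,0,0],[0,0,-8],0],
    [[0,0,0],[0,0,0],0],
    [[0,0,0],[0,0,0],0]
  ]
}}

```text
t: 3.0
eef_pos: [0.5162, 0.1422, 0.2744]
ee_rot: [-3.141, 0.0, -1.589]
force: [-0.8, -0.3, 0.2]
width: 0.0875
```

Request:
{"api": "arm_command", "payload": {
  "targets": [
    [[0,0,0],[0,0,0],0.5],
    [[0,0,0],[0,0,0],0.7],
    [[0,0,0],[0,0,0],0.8],
    [[0,0,0],[0,0,0],1],
    [[0,0,0],[0,0,0],1],
    [[0,0,0],[0,0,0],1],
    [[0,0,0],[0,0,0],1],
    [[0,0,0],[0,0,0],1]
  ],
  "squeeze": 8
}}

```text
t: 3.8
eef_pos: [0.5159, 0.142, 0.2736]
ee_rot: [3.142, -0.0, -1.589]
force: [-0.1, -0.6, -0.3]
width: 0.0292
```

Request:
{"api": "arm_command", "payload": {
  "targets": [
    [[0,0,0],[0,0,0],1],
    [[0,0,0],[0,0,0],1],
    [[0,0,0],[0,0,0],1],
    [[0,0,0],[0,0,0],1],
    [[0,0,0],[0,0,0],1]
  ]
}}

```text
t: 4.3
eef_pos: [0.5159, 0.142, 0.2737]
ee_rot: [-3.141, 0.0, -1.589]
force: [0.8, 0.4, -0.8]
width: 0.0139
```

Request:
{"api": "arm_command", "payload": {
  "targets": [
    [[0,0,0],[0,0,0],1],
    [[0,0,0],[0,0,0],1],
    [[0,0,0],[0,0,2],1],
    [[0,0,0],[0,0,5],1],
    [[0,0,0],[0,0,5],1],
    [[0,0,0],[0,0,0],1]
  ],
  "squeeze": 25
}}

```text
t: 4.9
eef_pos: [0.516, 0.1421, 0.2866]
ee_rot: [-3.141, 0.001, -1.589]
force: [-0.1, -0.5, -2.9]
width: 0.0137
```

Run:
```python
from h import *
s=get_state(); print(s['force'],s['moment'],s['eef_pos'],s['width'])
```

```text
[-0.14230113 -0.49891663 -2.88889536] [ 0.11342845 -0.05027707  0.02826529] [0.51602739 0.14214819 0.28655098] 0.013656480999423085
```

Request:
{"api": "arm_command", "payload": {
  "targets": [
    [[0,0,0],[0,0,10],1],
    [[0,0,0],[0,0,20],1],
    [[0,0,0],[0,0,30],1],
    [[0,0,0],[0,0,35],1],
    [[0,0,0],[0,0,35],1],
    [[0,0,0],[0,0,30],1],
    [[0,0,0],[0,0,16],1],
    [[0,0,0],[0,0,0],1]
  ]
}}

```text
t: 5.7
eef_pos: [0.516, 0.1419, 0.4649]
ee_rot: [-3.137, 0.003, -1.589]
force: [-0.0, 0.2, -2.5]
width: 0.0145
```

Request:
{"api": "arm_command", "payload": {
  "targets": [
    [[0,0,0],[0,-10,0],1],
    [[0,0,-0.02],[2,-25,0],1],
    [[0,0,-0.03],[2,-35,0],1],
    [[0,0,-0.03],[2,-35,0],1],
    [[0,0,-0.03],[2,-35,0],1],
    [[0,0,-0.03],[2,-35,0],1],
    [[0,0,-0.03],[2,-35,0],1],
    [[0,0,-0.02],[2,-35,0],1]
  ]
}}

```text
t: 6.5
eef_pos: [0.5291, -0.1048, 0.46]
ee_rot: [3.139, -0.001, -1.78]
force: [0.9, 0.3, -2.6]
width: 0.0139
```

Request:
{"api": "arm_command", "payload": {
  "targets": [
    [[0,0,-0.016],[2,-30,0],1],
    [[0,0,0],[0,-25,0],1],
    [[0,0,0],[0,-12,0],1],
    [[0,0,0],[0,-5,0],1],
    [[0,0,0],[0,0,0],1],
    [[0,0,0],[0,0,0],1]
  ]
}}

```text
t: 7.1
eef_pos: [0.5318, -0.1744, 0.4614]
ee_rot: [3.141, 0.0, -1.794]
force: [0.8, 0.2, -1.8]
width: 0.0139
```

Run:
```python
from h import *
snap("c")
s=get_state(); print(s['force'],s['moment'],s['eef_pos'],s['ee_rot'],s['width'])
for n,(v0,v1,u0,u1) in (("side",(60,310,200,380)),("top",(90,260,230,430))):
    p=np.load(f"c_{n}.npz")['p'][v0:v1,u0:u1,::-1]; cv2.imwrite(f"pics/c_{n}z.png",cv2.resize(p,None,fx=2.4 if n=="side" else 3.5,fy=2.4 if n=="side" else 3.5,interpolation=cv2.INTER_CUBIC))
```

```text
[-0.85695556  0.04247663 -2.31078908] [ 0.12439517 -0.10096977 -0.05017621] [ 0.53190876 -0.17415801  0.46162232] [ 3.14155433e+00  1.47587736e-04 -1.79367314e+00] 0.013851235142596362
```

View pics/c_sidez.png

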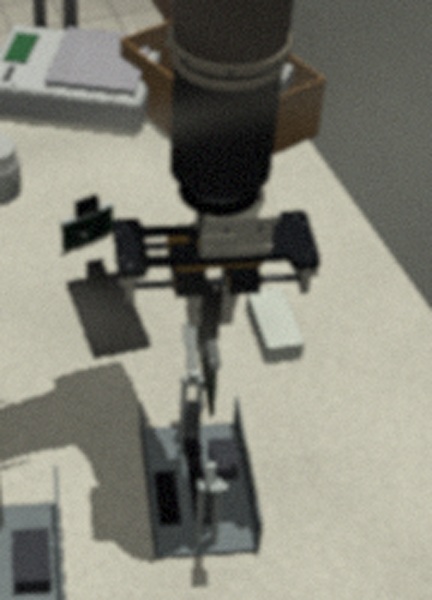

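View pics/c_topz.png

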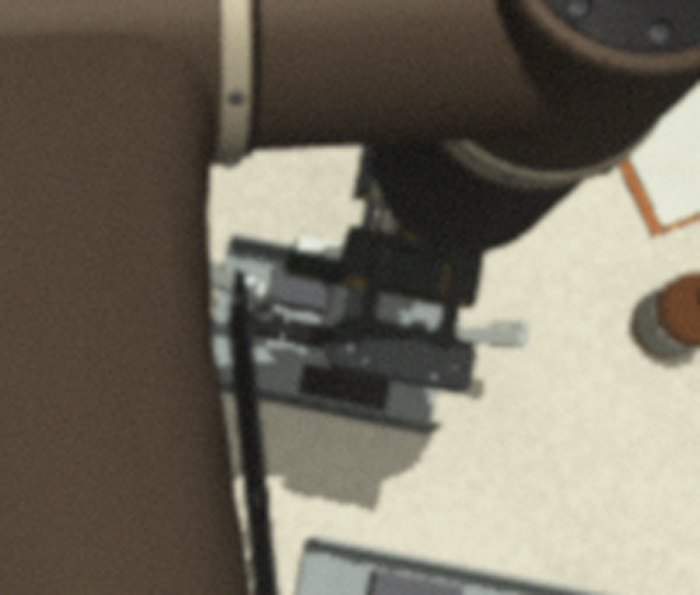

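```bash
cat > card.py <<'E'
from h import *
import sys
tag=sys.argv[1]; zt=float(sys.argv[2]) # expected foot z
th=np.radians(-12.86); ex=np.array([np.cos(th),np.sin(th)]);ey=np.array([-ex[1],ex[0]])
for n,c0 in(("side",np.array([.53444,-.17507])),("top",np.array([.52958,-.17153]))):
    P,p,d=pts(tag,n)
    X=(P[...,:2]-c0)@ex; Y=(P[...,:2]-c0)@ey; Z=P[...,2]-zt
    m=(d>0)&(abs(X)<.02)&(abs(Y)<.075)&(Z>-.015)&(Z<.09)
    print(n,m.sum())
    if m.sum()<30: continue
    x,y,z=X[m],Y[m],Z[m]
    A=np.c_[y,z,np.ones(len(x))]; k=np.ones(len(x),bool)
    for _ in range(4):
        s=np.linalg.lstsq(A[k],x[k],rcond=None)[0]; r=x-A@s; k=abs(r)<.004
    print(" plane x= %.2f mm + %.3f y + %.3f z; std %.2f n %d"%(s[2]*1e3,s[0],s[1],r[k].std()*1e3,k.sum()))
    for lo in np.arange(-.005,.09,.01):
        kk=(z>lo)&(z<=lo+.01)
        if kk.sum()>3: print("  z%3.0f n%d y %.1f..%.1f x med %.1f (%.1f..%.1f)"%(lo*1e3+5,kk.sum(),y[kk].min()*1e3,y[kk].max()*1e3,np.median(x[kk])*1e3,x[kk].min()*1e3,x[kk].max()*1e3))
    bot=[(a,z[(abs(y-a)<.006)].min()*1e3) for a in np.arange(-.05,.051,.02) if (abs(y-a)<.006).any()]
    print("  bottom",[(round(a*1e3),round(b,1)) for a,b in bot])
E
python3 card.py c 0.199
```

```text
side 236
 plane x= -3.25 mm + -0.031 y + -0.010 z; std 1.67 n 203
  z  0 n12 y -55.6..49.6 x med -2.1 (-2.5..0.1)
  z 10 n14 y -60.0..31.4 x med -2.2 (-2.9..1.3)
  z 20 n28 y -60.8..56.0 x med -3.6 (-5.8..0.6)
  z 30 n28 y -61.8..35.8 x med -3.3 (-5.9..-0.1)
  z 40 n21 y -58.6..24.1 x med -2.6 (-5.6..2.1)
  z 50 n24 y -62.8..25.2 x med -3.2 (-5.6..1.3)
  z 60 n22 y -61.7..9.7 x med -3.6 (-5.4..0.6)
  z 70 n11 y -62.0..-27.3 x med -2.1 (-5.6..0.5)
  z 80 n58 y -59.5..-6.8 x med -0.9 (-8.2..4.5)
  z 90 n18 y -28.2..-7.5 x med -0.0 (-11.6..18.0)
  bottom [(-50, np.float64(-2.4)), (-30, np.float64(-0.3)), (-10, np.float64(19.0)), (10, np.float64(12.8)), (30, np.float64(-2.8)), (50, np.float64(0.6))]
top 187
 plane x= -2.31 mm + 0.013 y + -0.006 z; std 1.40 n 163
  z  0 n19 y -49.0..53.0 x med -1.7 (-2.6..-0.9)
  z 10 n13 y 22.1..59.4 x med -1.5 (-2.1..-0.8)
  z 20 n15 y 24.5..58.5 x med -1.6 (-5.2..-1.2)
  z 30 n21 y 25.9..59.3 x med -2.0 (-5.5..-0.6)
  z 40 n15 y 27.7..58.4 x med -1.7 (-4.6..-1.1)
  z 50 n21 y 26.4..59.4 x med -1.7 (-4.2..-0.9)
  z 60 n11 y 28.1..58.3 x med -1.7 (-2.3..-1.0)
  z 80 n69 y -60.1..58.4 x med -0.6 (-5.7..5.1)
  bottom [(-50, np.float64(0.4)), (10, np.float64(2.2)), (30, np.float64(-2.9)), (50, np.float64(-1.6))]
```

Both cameras put the held card within about 1 mm of the slot plane and centred along the slot. Lowering it between the levers.

Request:
{"api": "arm_command", "payload": {
  "targets": [
    [[0,0,0],[0,0.7,-10],1],
    [[0,0,0],[0,0,-20],1],
    [[0,0,0],[0,0,-20],1],
    [[0,0,0],[0,0,-20],1],
    [[0,0,0],[0,0,-16],1],
    [[0,0,0],[0,0,-8],1],
    [[0,0,0],[0,0,0],1],
    [[0,0,0],[0,0,0],1]
  ]
}}

```text
t: 8.0
eef_pos: [0.5322, -0.1741, 0.3681]
ee_rot: [-3.141, -0.0, -1.794]
force: [-0.3, 0.4, -1.5]
width: 0.014
```

```bash
python3 - <<'E'
from h import *
snap("d")
s=get_state(); print(s['force'],s['moment'],s['eef_pos'],s['ee_rot'],s['width'])
for n,(v0,v1,u0,u1) in (("side",(110,310,220,340)),("top",(120,240,250,400))):
    f=3 if n=="side" else 4
    p=np.load(f"d_{n}.npz")['p'][v0:v1,u0:u1,::-1]; cv2.imwrite(f"pics/d_{n}z.png",cv2.resize(p,None,fx=f,fy=f,interpolation=cv2.INTER_CUBIC))
E
python3 card.py d 0.105; python3 cage.py d
```

```text
[-0.58000013  0.09939289 -1.61888262] [ 0.07129382 -0.09259696 -0.01652444] [ 0.53222154 -0.17423395  0.36864092] [-3.13992932e+00  1.45003353e-04 -1.79451303e+00] 0.013785667499198203
side 229
 plane x= -4.17 mm + -0.051 y + 0.007 z; std 1.90 n 186
  z  0 n8 y -46.0..70.1 x med -1.5 (-6.5..-1.2)
  z 10 n13 y -74.9..72.6 x med -1.7 (-12.3..12.7)
  z 20 n25 y -74.3..27.9 x med -1.6 (-5.4..4.2)
  z 30 n40 y -74.6..29.7 x med -2.1 (-5.0..4.2)
  z 40 n17 y -60.3..33.4 x med -2.8 (-5.2..1.9)
  z 50 n17 y -61.7..13.3 x med -1.6 (-5.3..1.5)
  z 60 n22 y -60.8..15.3 x med -3.6 (-5.3..1.1)
  z 70 n8 y -62.2..-18.4 x med -1.8 (-4.6..1.1)
  z 80 n54 y -60.8..-11.1 x med -0.4 (-6.7..5.0)
  z 90 n15 y -27.6..-7.5 x med -1.4 (-17.0..11.5)
  bottom [(-50, np.float64(-14.8)), (-30, np.float64(16.4)), (-10, np.float64(26.2)), (10, np.float64(16.7)), (30, np.float64(22.8)), (50, np.float64(-13.4))]
top 196
 plane x= -3.17 mm + 0.018 y + 0.029 z; std 1.77 n 151
  z  0 n15 y -72.7..74.9 x med -1.6 (-12.0..-0.8)
  z 10 n23 y -74.9..74.8 x med -1.2 (-11.8..12.5)
  z 20 n22 y -72.0..74.1 x med -1.4 (-4.5..4.4)
  z 30 n33 y -72.8..71.1 x med -1.0 (-4.9..5.2)
  z 40 n17 y 28.1..59.5 x med -1.3 (-3.5..-0.0)
  z 50 n12 y 30.7..58.5 x med -1.0 (-1.8..-0.4)
  z 60 n8 y 28.6..59.3 x med -0.8 (-1.9..0.3)
  z 80 n57 y -59.3..58.1 x med 0.0 (-5.1..6.4)
  bottom [(30, np.float64(-0.3)), (50, np.float64(-14.2))]
top (np.float64(-12.783766449775776), array([ 0.53519349, -0.1471563 ]), np.float64(0.11689228017404193), np.float64(0.13487198470675926), [np.float64(0.00821746914978921), np.float64(-0.008217469147843595)])
side (np.float64(-12.932644237440314), array([ 0.534444  , -0.17483623]), np.float64(0.11640480636299848), np.float64(0.18935306148754516), [np.float64(0.012570765885809312), np.float64(-0.012570765885784551)])
```

View pics/d_sidez.png

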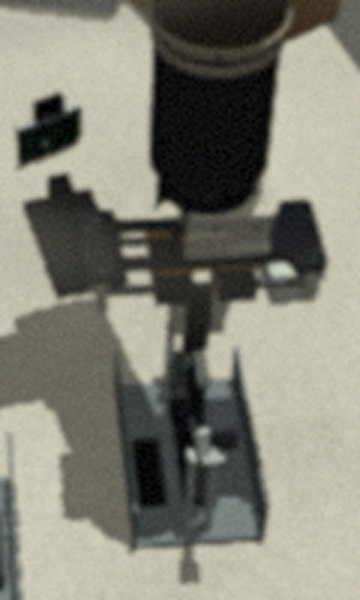

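View pics/d_topz.png

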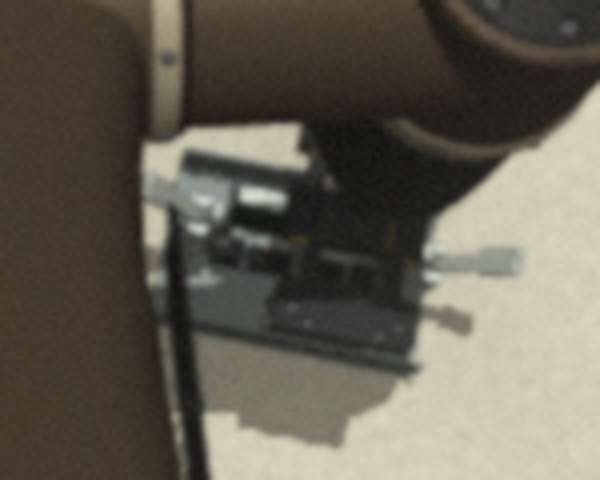

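Request:
{"api": "arm_command", "payload": {
  "targets": [
    [[0,0,0],[-0.3,0.3,-6],1],
    [[0,0,0],[0,0,-6],1],
    [[0,0,0],[0,0,-5],1],
    [[0,0,0],[0,0,-4],1],
    [[0,0,0],[0,0,-3],1],
    [[0,0,0],[0,0,0],1]
  ]
}}

```text
t: 8.7
eef_pos: [0.5315, -0.174, 0.3431]
ee_rot: [3.141, -0.0, -1.795]
force: [0.3, -0.5, -2.7]
width: 0.0137
```

Request:
{"api": "arm_command", "payload": {
  "targets": [
    [[0,0,0],[0,0,-3],1],
    [[0,0,0],[0,0,-3],1],
    [[0,0,0],[0,0,-3],1],
    [[0,0,0],[0,0,-3],1],
    [[0,0,0],[0,0,0],1]
  ]
}}

```text
t: 9.2
eef_pos: [0.5315, -0.174, 0.3311]
ee_rot: [3.141, -0.0, -1.795]
force: [0.6, -0.4, -1.9]
width: 0.0137
```

```bash
cat > s.py <<'E'
from h import *
s=get_state()
for k in('t','force','moment','eef_pos','ee_rot','width'): print(k,np.round(s[k],4))
E
python3 s.py
```

```text
t 9.2
force [ 0.625  -0.3915 -1.9249]
moment [ 0.0629 -0.0344  0.0019]
eef_pos [ 0.5315 -0.174   0.3311]
ee_rot [ 3.1409e+00 -1.0000e-04 -1.7948e+00]
width 0.0137
```

Request:
{"api": "arm_command", "payload": {
  "targets": [
    [[0,0,0],[0,0,-4],1],
    [[0,0,0],[0,0,-4],1],
    [[0,0,0],[0,0,-4],1],
    [[0,0,0],[0,0,-4],1],
    [[0,0,0],[0,0,0],1]
  ]
}}

```text
t: 9.7
eef_pos: [0.5315, -0.174, 0.315]
ee_rot: [3.141, -0.0, -1.795]
force: [-0.8, 0.4, -2.8]
width: 0.014
```

Request:
{"api": "arm_command", "payload": {
  "targets": [
    [[0,0,0],[0,0,-4],1],
    [[0,0,0],[0,0,-4],1],
    [[0,0,0],[0,0,-4],1],
    [[0,0,0],[0,0,-4],1],
    [[0,0,0],[0,0,0],1]
  ]
}}

```text
t: 10.2
eef_pos: [0.5315, -0.174, 0.299]
ee_rot: [3.141, -0.0, -1.795]
force: [0.0, 0.5, -2.2]
width: 0.0139
```

Request:
{"api": "arm_command", "payload": {
  "targets": [
    [[0,0,0],[0,0,0],1],
    [[0,0,0],[0,0,-1],1],
    [[0,0,0],[0,0,-1],1],
    [[0,0,0],[0,0,-1],1],
    [[0,0,0],[0,0,-1],1],
    [[0,0,0],[0,0,0],1]
  ],
  "squeeze": 12
}}

```text
t: 10.8
eef_pos: [0.5315, -0.174, 0.2955]
ee_rot: [3.141, -0.0, -1.795]
force: [0.1, 0.3, -1.4]
width: 0.0136
```

Request:
{"api": "arm_command", "payload": {
  "targets": [
    [[0,0,0],[0,0,-1],1],
    [[0,0,0],[0,0,-1],1],
    [[0,0,0],[0,0,0],1]
  ]
}}

```text
t: 11.1
eef_pos: [0.5315, -0.174, 0.2935]
ee_rot: [3.141, -0.0, -1.795]
force: [-0.6, 0.1, -1.9]
width: 0.0141
```

Foot is at about 30 mm. I'm continuing in 0.5–1 mm steps with a force check after each.

Request:
{"api": "arm_command", "payload": {
  "targets": [
    [[0,0,0],[0,0,-1],1],
    [[0,0,0],[0,0,0],1]
  ]
}}

```text
t: 11.3
eef_pos: [0.5315, -0.174, 0.2925]
ee_rot: [3.141, 0.0, -1.795]
force: [-0.4, -0.8, -2.3]
width: 0.0143
```

Request:
{"api": "arm_command", "payload": {
  "targets": [
    [[0,0,0],[0,0,-1],1],
    [[0,0,0],[0,0,0],1]
  ]
}}

```text
t: 11.5
eef_pos: [0.5315, -0.174, 0.2915]
ee_rot: [3.141, -0.0, -1.795]
force: [-0.9, 0.0, -3.0]
width: 0.0137
```

Request:
{"api": "arm_command", "payload": {
  "targets": [
    [[0,0,0],[0,0,-0.5],1],
    [[0,0,0],[0,0,0],1]
  ]
}}

```text
t: 11.7
eef_pos: [0.5315, -0.174, 0.2911]
ee_rot: [3.141, 0.0, -1.795]
force: [0.7, -0.2, -1.9]
width: 0.0139
```

Request:
{"api": "arm_command", "payload": {
  "targets": [
    [[0,0,0],[0,0,-0.5],1],
    [[0,0,0],[0,0,0],1]
  ]
}}

```text
t: 11.9
eef_pos: [0.5316, -0.174, 0.2906]
ee_rot: [3.142, -0.0, -1.795]
force: [-0.6, -0.4, -2.8]
width: 0.014
```

Request:
{"api": "arm_command", "payload": {
  "targets": [
    [[0,0,0],[0,0,-0.5],1],
    [[0,0,0],[0,0,0],1]
  ]
}}

```text
t: 12.1
eef_pos: [0.5315, -0.174, 0.2901]
ee_rot: [3.142, 0.0, -1.795]
force: [0.5, -0.3, -3.0]
width: 0.014
```

Request:
{"api": "arm_command", "payload": {
  "targets": [
    [[0,0,0],[0,0,-0.5],1],
    [[0,0,0],[0,0,0],1]
  ]
}}

```text
t: 12.3
eef_pos: [0.5315, -0.174, 0.2896]
ee_rot: [3.141, -0.0, -1.795]
force: [0.0, 0.6, -2.2]
width: 0.0141
```

Request:
{"api": "arm_command", "payload": {
  "targets": [
    [[0,0,0],[0,0,-0.5],1],
    [[0,0,0],[0,0,0],1]
  ]
}}

```text
t: 12.5
eef_pos: [0.5316, -0.174, 0.2891]
ee_rot: [3.142, -0.0, -1.795]
force: [0.7, -0.0, -2.5]
width: 0.0137
```

Request:
{"api": "arm_command", "payload": {
  "targets": [
    [[0,0,0],[0,0,-0.5],1],
    [[0,0,0],[0,0,0],1]
  ]
}}

```text
t: 12.7
eef_pos: [0.5316, -0.174, 0.289]
ee_rot: [-3.141, -0.0, -1.795]
force: [-1.3, -0.4, 1.9]
width: 0.0141
```

Request:
{"api": "arm_command", "payload": {
  "targets": [
    [[0,0,0],[0,0,0],1],
    [[0,0,0],[0,0,0],1]
  ]
}}

```text
t: 12.9
eef_pos: [0.5317, -0.174, 0.289]
ee_rot: [-3.141, -0.0, -1.795]
force: [-1.4, 1.1, 3.0]
width: 0.0143
```

```bash
python3 s.py
```

```text
t 12.9
force [-1.3797  1.1041  3.0266]
moment [0.3154 0.5655 0.016 ]
eef_pos [ 0.5317 -0.174   0.289 ]
ee_rot [-3.1411e+00 -1.0000e-04 -1.7946e+00]
width 0.0143
```

Request:
{"api": "arm_command", "payload": {
  "targets": [
    [[0,0,0],[0,0,0],1],
    [[0,0,0],[0,0,0],1],
    [[0,0,0],[0,0,0],1]
  ],
  "squeeze": 5
}}

```text
t: 13.2
eef_pos: [0.5318, -0.174, 0.289]
ee_rot: [-3.141, -0.0, -1.795]
force: [-1.9, 0.6, 5.4]
width: 0.0136
```

Request:
{"api": "arm_command", "payload": {
  "targets": [
    [[0,0,0],[0,0,-0.3],1],
    [[0,0,0],[0,0,0],1],
    [[0,0,0],[0,0,0],1]
  ],
  "squeeze": 3
}}

```text
t: 13.5
eef_pos: [0.5317, -0.174, 0.2885]
ee_rot: [-3.141, -0.0, -1.795]
force: [-0.7, 0.3, 4.8]
width: 0.0138
```

```bash
python3 s.py
```

```text
t 13.5
force [-0.7142  0.2619  4.7553]
moment [0.1307 0.2258 0.0009]
eef_pos [ 0.5317 -0.174   0.2885]
ee_rot [-3.1412 -0.     -1.7947]
width 0.0138
```

Request:
{"api": "arm_command", "payload": {
  "targets": [
    [[0,0,0],[0,0,0],0.8],
    [[0,0,0],[0,0,0],0.75],
    [[0,0,0],[0,0,0],0.6],
    [[0,0,0],[0,0,0],0.5],
    [[0,0,0],[0,0,0],0.5],
    [[0,0,0],[0,0,0],0.5]
  ]
}}

```text
t: 14.1
eef_pos: [0.5316, -0.174, 0.2883]
ee_rot: [3.141, -0.0, -1.795]
force: [0.6, -0.2, 1.0]
width: 0.0431
```

Request:
{"api": "arm_command", "payload": {
  "targets": [
    [[0,0,0],[0,0,5],0.5],
    [[0,0,0],[0,0,10],0.5],
    [[0,0,0],[0,0,20],0.5],
    [[0,0,0],[0,0,35],0.5],
    [[0,0,0],[0,0,40],0.5],
    [[0,0,0],[0,0,30],0.5],
    [[0,0,0],[0,0,0],0.5]
  ]
}}

```text
t: 14.8
eef_pos: [0.5323, -0.1743, 0.4345]
ee_rot: [-3.132, 0.001, -1.794]
force: [-0.6, 0.2, -0.5]
width: 0.0441
```

```bash
python3 - <<'E'
from h import *
snap("e")
s=get_state(); print(s['force'],s['eef_pos'],s['width'])
for n,(v0,v1,u0,u1) in (("side",(140,310,230,340)),("top",(120,240,250,400))):
    f=3.4 if n=="side" else 4
    p=np.load(f"e_{n}.npz")['p'][v0:v1,u0:u1,::-1]; cv2.imwrite(f"pics/e_{n}z.png",cv2.resize(p,None,fx=f,fy=f,interpolation=cv2.INTER_CUBIC))
E
python3 card.py e 0.025
```

```text
[-0.03075812 -0.29872188 -0.6724192 ] [ 0.53135128 -0.17396442  0.42978276] 0.043759620893194524
side 418
 plane x= -5.71 mm + -0.042 y + 0.026 z; std 2.10 n 263
  z  0 n40 y -74.7..62.9 x med -6.3 (-12.4..7.6)
  z 10 n26 y -68.2..73.3 x med -2.4 (-12.2..7.9)
  z 20 n19 y -66.6..75.0 x med -5.0 (-9.5..7.1)
  z 30 n31 y -67.7..74.3 x med -4.0 (-12.7..6.7)
  z 40 n25 y -74.6..74.6 x med -2.6 (-10.2..7.6)
  z 50 n38 y -74.6..74.8 x med -4.6 (-11.9..8.0)
  z 60 n38 y -72.3..71.9 x med -5.5 (-11.9..11.7)
  z 70 n13 y -30.5..74.3 x med -7.5 (-11.6..11.3)
  z 80 n65 y -74.1..74.7 x med -2.1 (-11.7..10.7)
  z 90 n29 y -74.6..74.9 x med -3.6 (-10.4..12.6)
  bottom [(-50, np.float64(-14.7)), (-30, np.float64(-13.9)), (-10, np.float64(-12.6)), (10, np.float64(-14.4)), (30, np.float64(-14.7)), (50, np.float64(-14.9))]
top 286
 plane x= -4.42 mm + -0.037 y + 0.043 z; std 2.23 n 220
  z  0 n26 y 12.5..59.6 x med -5.7 (-9.8..-1.3)
  z 10 n16 y 7.2..66.6 x med -2.4 (-7.7..-1.4)
  z 20 n13 y 6.1..66.5 x med -2.9 (-7.9..4.0)
  z 30 n22 y 7.8..66.7 x med -5.1 (-7.9..4.3)
  z 40 n18 y 11.3..66.5 x med -2.7 (-7.9..8.1)
  z 50 n21 y 5.1..72.5 x med -2.4 (-12.0..4.6)
  z 60 n41 y -66.2..66.5 x med -3.0 (-10.3..12.3)
  z 70 n9 y 52.3..74.0 x med -7.8 (-12.1..9.8)
  z 80 n59 y -57.6..74.8 x med -1.2 (-11.7..4.5)
  z 90 n15 y 7.2..74.7 x med -5.5 (-9.8..11.7)
  bottom [(-50, np.float64(76.9)), (10, np.float64(-13.1)), (30, np.float64(-14.7)), (50, np.float64(-14.5))]
```

View pics/e_sidez.png

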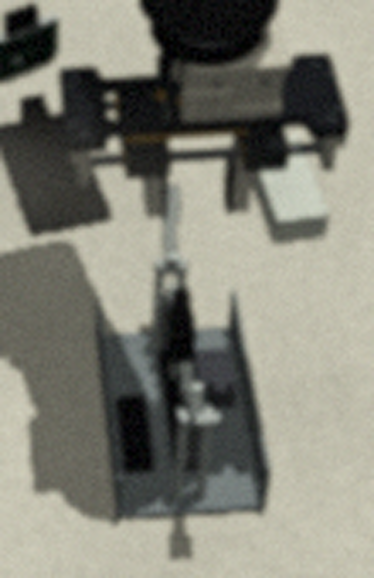

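View pics/e_topz.png

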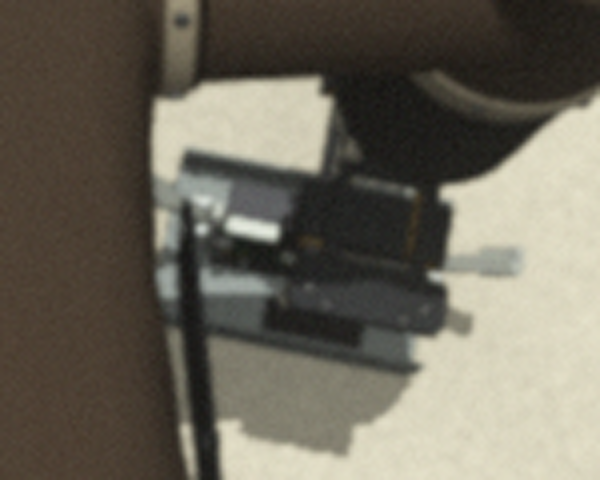

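The card stands in the guides and is released. The bar is visible and the levers are still open. Next I shut the fingers and go outside the right lever.

Request:
{"api": "arm_command", "payload": {
  "targets": [
    [[0,0,0],[-4,-17,0],1],
    [[0,0,0],[-7,-30,0],1],
    [[0,0,0],[-7,-30,0],1],
    [[0,0,0],[-7,-30,0],1],
    [[0,0,0],[-5,-25,0],1],
    [[0,0,0],[-4,-19,0],1],
    [[0,0,0],[0,0,0],1],
    [[0,0,0],[0,0,0],1]
  ],
  "squeeze": 20
}}

```text
t: 15.7
eef_pos: [0.4972, -0.3251, 0.4273]
ee_rot: [3.14, 0.0, -1.796]
force: [-0.3, 0.8, 0.4]
width: 0.0006
```

Run:
```python
from h import *
snap("f")
s=get_state(); print(s['force'],s['eef_pos'],s['width'])
th=np.radians(-12.86); ex=np.array([np.cos(th),np.sin(th)]);ey=np.array([-ex[1],ex[0]])
for n,c0 in(("side",np.array([.53444,-.17507])),("top",np.array([.52958,-.17153]))):
    P,p,d=pts("f",n)
    X=(P[...,:2]-c0)@ex; Y=(P[...,:2]-c0)@ey; Z=P[...,2]
    for sg in(1,-1):
        m=(d>0)&(abs(X)<.02)&(Y*sg>.085)&(Y*sg<.14)&(Z>.115)&(Z<.19)
        if m.sum()>5:
            y=Y[m]*sg; z=Z[m]; print(n,sg,m.sum(),"maxy",y.max(),"maxz",z.max(),"lean",np.arctan(np.polyfit(z,y,1)[0]),np.arctan(1/np.polyfit(y,z,1)[0]),"x",np.median(X[m]))
    m=(d>0)&(abs(X)<.03)&(Y<-.13)&(Y>-.2)&(Z>.2)&(Z<.27)
    if m.sum()>5: print(n,"fingers Y",Y[m].min(),Y[m].max(),"z",Z[m].min())
    m=(d>0)&(abs(X)<.007)&(abs(Y)<.03)&(Z>.13)&(Z<.16)
    print(n,"gripz",np.median(Z[m]),m.sum(), Y[m].min(),Y[m].max())
    for sg in(1,-1):
        m=(d>0)&(abs(X)<.006)&(Y*sg<.055)&(Y*sg>.03)&(Z>.09)&(Z<.125)
        print("bar",sg,m.sum(),np.median(Z[m]) if m.any() else None)
for n,(v0,v1,u0,u1) in (("side",(140,330,230,340)),("top",(120,240,250,420))):
    f=3.1 if n=="side" else 4
    p=np.load(f"f_{n}.npz")['p'][v0:v1,u0:u1,::-1]; cv2.imwrite(f"pics/f_{n}z.png",cv2.resize(p,None,fx=f,fy=f,interpolation=cv2.INTER_CUBIC))
```

```text
[ 0.37944469 -0.53746871 -0.27837547] [ 0.49761666 -0.32442184  0.42784445] 0.00021373349077842525
side 1 78 maxy 0.11574803275823443 maxz 0.1656304476066679 lean 0.5291184487781067 0.6236408526646416 x -0.001301673141714867
side -1 27 maxy 0.12449000088656598 maxz 0.1648071493137705 lean 0.6064225596227849 0.7208952089887458 x -0.002001670324773519
side fingers Y -0.16764983408275214 -0.15303865286836404 z 0.2493463924318151
  return _methods._mean(a, axis=axis, dtype=dtype,
  ret = ret.dtype.type(ret / rcount)
Traceback (most recent call last):
ValueError: zero-size array to reduction operation minimum which has no identity
```

Run:
```python
from h import *
th=np.radians(-12.86); ex=np.array([np.cos(th),np.sin(th)]);ey=np.array([-ex[1],ex[0]])
for n,c0 in(("side",np.array([.53444,-.17507])),("top",np.array([.52958,-.17153]))):
    P,p,d=pts("f",n)
    X=(P[...,:2]-c0)@ex; Y=(P[...,:2]-c0)@ey; Z=P[...,2]
    for lo in np.arange(.085,.15,.005):
        m=(d>0)&(abs(X)<.02)&(abs(Y)<.06)&(Z>lo)&(Z<lo+.005)
        if m.sum()>2: print(n,round(lo,3),m.sum(),"X %.1f..%.1f Y %.1f..%.1f"%tuple(1e3*np.array([X[m].min(),X[m].max(),Y[m].min(),Y[m].max()])))
for n,(v0,v1,u0,u1) in (("side",(140,330,230,340)),("top",(120,240,250,420))):
    f=3.1 if n=="side" else 4
    p=np.load(f"f_{n}.npz")['p'][v0:v1,u0:u1,::-1]; cv2.imwrite(f"pics/f_{n}z.png",cv2.resize(p,None,fx=f,fy=f,interpolation=cv2.INTER_CUBIC))
```

```text
side 0.085 10 X -10.5..12.2 Y -59.3..12.7
side 0.1 10 X -5.8..3.4 Y -58.0..54.2
side 0.105 30 X -5.7..4.2 Y -55.1..56.1
side 0.11 7 X -8.0..0.6 Y -45.3..19.2
side 0.12 5 X -8.0..-7.3 Y -26.3..0.6
side 0.125 3 X -7.9..-5.8 Y -27.7..3.5
top 0.1 6 X -5.4..4.1 Y 36.7..46.4
top 0.105 9 X -4.3..3.6 Y 37.2..45.6
```

View pics/f_sidez.png

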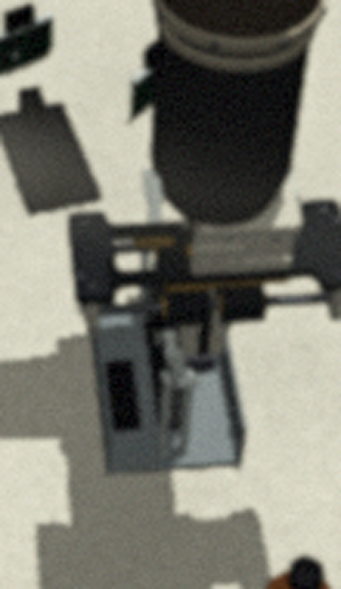

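View pics/f_topz.png

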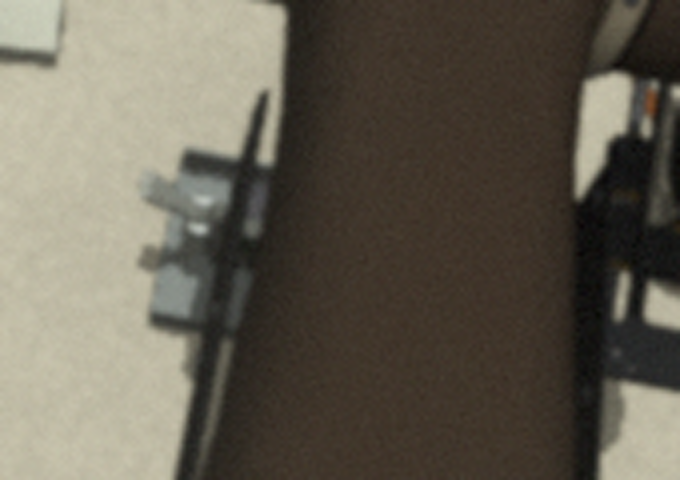

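Request:
{"api": "arm_command", "payload": {
  "targets": [
    [[0,0,0],[0,0,-15],1],
    [[0,0,0],[0,0,-25],1],
    [[0,0,0],[0,0,-25],1],
    [[0,0,0],[0,0,-25],1],
    [[0,0,0],[0,0,-16],1],
    [[0,0,0],[0,0,0],1],
    [[0,0,0],[0,0,0],1]
  ]
}}

```text
t: 16.5
eef_pos: [0.498, -0.3245, 0.3228]
ee_rot: [3.141, -0.0, -1.794]
force: [0.5, 0.3, 0.7]
width: 0.0004
```

```bash
python3 s.py
```

```text
t 16.5
force [0.4627 0.3364 0.7097]
moment [ 0.0996 -0.1283 -0.0054]
eef_pos [ 0.498  -0.3245  0.3228]
ee_rot [ 3.1415e+00 -3.0000e-04 -1.7936e+00]
width 0.0004
```

Request:
{"api": "arm_command", "payload": {
  "targets": [
    [[0,0,0],[1.3,5.9,0.5],1],
    [[0,0,0],[1.3,5.9,0.5],1],
    [[0,0,0],[1.3,5.9,0.8],1],
    [[0,0,0],[1.3,5.9,0.8],1],
    [[0,0,0],[1.3,5.9,0.8],1],
    [[0,0,0],[0,0,0],1]
  ]
}}

```text
t: 17.1
eef_pos: [0.5043, -0.2948, 0.3262]
ee_rot: [-3.141, 0.0, -1.794]
force: [1.0, -0.1, -0.5]
width: 0.0003
```

Request:
{"api": "arm_command", "payload": {
  "targets": [
    [[0,0,0],[1.3,5.9,0.8],1],
    [[0,0,0],[1.3,5.9,0.8],1],
    [[0,0,0],[1.3,5.9,0.8],1],
    [[0,0,0],[1.3,5.9,0.8],1],
    [[0,0,0],[0,0,0],1]
  ]
}}

```text
t: 17.6
eef_pos: [0.5095, -0.271, 0.329]
ee_rot: [-3.141, 0.0, -1.794]
force: [0.2, -0.0, 1.1]
width: 0.0003
```

```bash
python3 s.py
```

```text
t 17.6
force [ 0.2099 -0.0483  1.1162]
moment [ 0.0982 -0.0405  0.0079]
eef_pos [ 0.5095 -0.271   0.329 ]
ee_rot [-3.1415e+00  4.0000e-04 -1.7941e+00]
width 0.0003
```

```bash
cat > v.py <<'E'
from h import *
import sys
t=sys.argv[1]; p,d=grab_frame("side"); np.savez(f"{t}_side.npz",p=p,d=d)
cv2.imwrite(f"pics/{t}.png",cv2.resize(p[140:330,220:340,::-1],None,fx=3.1,fy=3.1,interpolation=cv2.INTER_CUBIC))
E
python3 v.py g
```

```text
(no output)
```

View pics/g.png

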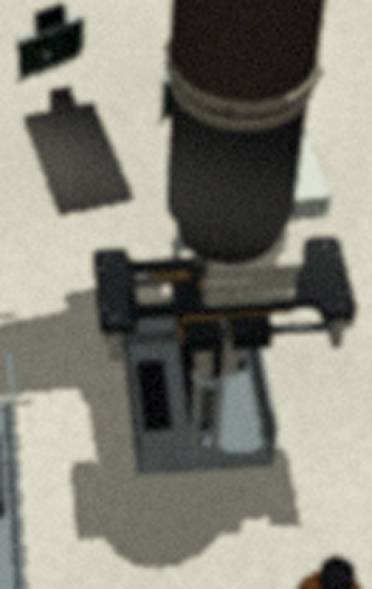

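Run:
```python
from h import *
th=np.radians(-12.86); ex=np.array([np.cos(th),np.sin(th)]);ey=np.array([-ex[1],ex[0]])
c0=np.array([.53444,-.17507])
P,p,d=pts("g","side")
X=((P[...,:2]-c0)@ex)*1e3; Y=((P[...,:2]-c0)@ey)*1e3; Z=P[...,2]*1e3
for lo in range(100,215,8):
    m=(d>0)&(abs(X)<45)&(Y<-50)&(Y>-140)&(Z>lo)&(Z<lo+8)
    if m.sum()>2: print(lo,m.sum(),"X",np.percentile(X[m],[0,25,50,75,100]).round(1),"Y",np.percentile(Y[m],[0,25,50,75,100]).round(1))
c=p[225:300,260:320,::-1]; cv2.imwrite("pics/g2.png",cv2.resize(c,None,fx=8,fy=8,interpolation=cv2.INTER_CUBIC))
```

```text
100 17 X [-11.5  -8.9  -1.1   7.4  11.7] Y [-84.3 -83.1 -82.  -80.9 -75.5]
108 21 X [-11.9  -9.2  -4.2   3.7  11.5] Y [-87.  -83.8 -82.3 -80.1 -70.5]
116 4 X [-4.4 -2.5 -0.7  1.2  3.3] Y [-84.1 -83.5 -83.  -82.8 -82.7]
148 8 X [-10.   -3.4   1.6   5.6  12.5] Y [-110.5 -109.8 -109.4 -108.1 -107.5]
156 30 X [-16.7 -12.2  -1.5   7.5  14.3] Y [-113.2 -110.9 -110.3 -108.5  -99.8]
164 32 X [-16.6  -5.9   0.7   5.5  14.3] Y [-112.  -110.4 -109.8 -108.3  -98.2]
172 20 X [-15.9 -10.7  -2.    9.   15.8] Y [-112.2 -110.7 -109.9 -108.9 -106.8]
180 26 X [-19.1 -10.8  -0.3   9.8  18.5] Y [-113.8 -111.1 -110.6 -109.3 -107.3]
188 8 X [2.7 3.5 5.  6.  8.1] Y [-111.8 -109.1 -108.3 -107.9 -105.2]
204 4 X [3.3 3.6 3.8 3.8 3.9] Y [-112.8 -103.2  -98.2  -96.2  -95.9]
212 8 X [-34.8 -34.3  -1.8   3.9  26. ] Y [-136.  -115.6 -108.2 -105.9 -104. ]
```

View pics/g2.png

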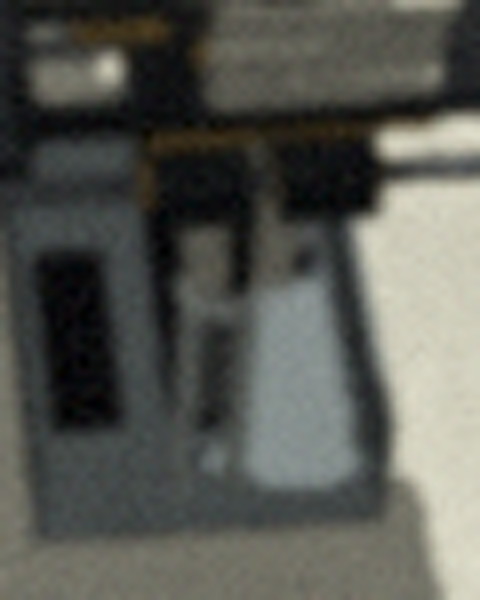

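Request:
{"api": "arm_command", "payload": {
  "targets": [
    [[0,0,0],[0.9,3.9,0.5],1],
    [[0,0,0],[0.9,3.9,0.5],1],
    [[0,0,0],[0.9,3.9,0.5],1],
    [[0,0,0],[0,0,0],1]
  ]
}}

```text
t: 18.05
eef_pos: [0.5121, -0.2598, 0.3305]
ee_rot: [-3.142, 0.0, -1.795]
force: [1.2, -0.2, -0.1]
width: -0.0001
```

Request:
{"api": "arm_command", "payload": {
  "targets": [
    [[0,0,0],[0.5,2,0.3],1],
    [[0,0,0],[0.5,2,0.3],1]
  ]
}}

```text
t: 18.25
eef_pos: [0.5129, -0.2561, 0.331]
ee_rot: [3.141, -0.0, -1.795]
force: [-0.5, -0.1, -0.5]
width: 0.0006
```

Request:
{"api": "arm_command", "payload": {
  "targets": [
    [[0,0,0],[0.4,2,0.3],1],
    [[0,0,0],[0.4,2,0.3],1]
  ]
}}

```text
t: 18.45
eef_pos: [0.5138, -0.2521, 0.3317]
ee_rot: [-3.142, -0.0, -1.795]
force: [-0.8, -0.6, -0.2]
width: 0.0006
```

Request:
{"api": "arm_command", "payload": {
  "targets": [
    [[0,0,0],[0.4,2,0.3],1]
  ]
}}

```text
t: 18.55
eef_pos: [0.5142, -0.2501, 0.332]
ee_rot: [-3.142, -0.0, -1.795]
force: [-1.2, -1.4, -0.5]
width: 0.0006
```

Request:
{"api": "arm_command", "payload": {
  "targets": [
    [[0,0,0],[0.4,1.6,0.2],1],
    [[0,0,0],[0.4,1.6,0.2],1]
  ]
}}

```text
t: 18.75
eef_pos: [0.5149, -0.247, 0.3324]
ee_rot: [3.141, -0.0, -1.795]
force: [-0.7, -3.9, -0.3]
width: 0.0005
```

Request:
{"api": "arm_command", "payload": {
  "targets": [
    [[0,0,0],[0.3,1.5,0.2],1]
  ]
}}

```text
t: 18.85
eef_pos: [0.5152, -0.2458, 0.3327]
ee_rot: [3.141, -0.001, -1.795]
force: [-1.7, -7.3, -1.1]
width: 0.0007
```

Request:
{"api": "arm_command", "payload": {
  "targets": [
    [[0,0,0],[0.3,1.5,0.2],1]
  ]
}}

```text
t: 18.95
eef_pos: [0.5154, -0.2446, 0.3329]
ee_rot: [3.141, -0.002, -1.795]
force: [-1.5, -8.7, -0.6]
width: 0.0004
```

Request:
{"api": "arm_command", "payload": {
  "targets": [
    [[0,0,0],[0.3,1.5,0.2],1]
  ]
}}

```text
t: 19.05
eef_pos: [0.5157, -0.2433, 0.3332]
ee_rot: [3.141, -0.002, -1.795]
force: [-0.9, -8.9, -0.2]
width: 0.0003
```

The nose is pressing on the card (about 9 N). I'm carrying on until the force rises.

Request:
{"api": "arm_command", "payload": {
  "targets": [
    [[0,0,0],[0.3,1.5,0.2],1],
    [[0,0,0],[0.3,1.5,0.2],1]
  ]
}}

```text
t: 19.25
eef_pos: [0.5162, -0.2404, 0.3336]
ee_rot: [3.141, -0.002, -1.795]
force: [-2.1, -8.3, -0.2]
width: 0.0006
```

Request:
{"api": "arm_command", "payload": {
  "targets": [
    [[0,0,0],[0.3,1.5,0.2],1]
  ]
}}

```text
t: 19.35
eef_pos: [0.5165, -0.239, 0.3338]
ee_rot: [3.141, -0.002, -1.795]
force: [-2.3, -10.0, 0.6]
width: 0.0001
```

Request:
{"api": "arm_command", "payload": {
  "targets": [
    [[0,0,0],[0.3,1.5,0.2],1]
  ]
}}

```text
t: 19.45
eef_pos: [0.5168, -0.2375, 0.3341]
ee_rot: [3.141, -0.002, -1.795]
force: [-1.9, -9.6, -0.4]
width: 0.0006
```

Request:
{"api": "arm_command", "payload": {
  "targets": [
    [[0,0,0],[0.2,1,0.1],1]
  ]
}}

```text
t: 19.55
eef_pos: [0.517, -0.2365, 0.3342]
ee_rot: [3.141, -0.002, -1.795]
force: [-1.8, -10.4, 0.9]
width: 0.0007
```

Request:
{"api": "arm_command", "payload": {
  "targets": [
    [[0,0,0],[0.2,1,0.1],1]
  ]
}}

```text
t: 19.65
eef_pos: [0.5172, -0.2356, 0.3343]
ee_rot: [3.141, -0.002, -1.795]
force: [-2.2, -9.4, -0.1]
width: 0.0003
```

Request:
{"api": "arm_command", "payload": {
  "targets": [
    [[0,0,0],[0.2,1,0.1],1]
  ]
}}

```text
t: 19.75
eef_pos: [0.5174, -0.2346, 0.3345]
ee_rot: [3.141, -0.002, -1.795]
force: [-2.1, -10.7, 0.6]
width: 0.0003
```

Request:
{"api": "arm_command", "payload": {
  "targets": [
    [[0,0,0],[0.2,1,0],1]
  ]
}}

```text
t: 19.85
eef_pos: [0.5175, -0.2337, 0.3346]
ee_rot: [3.141, -0.002, -1.795]
force: [-2.0, -9.7, 1.2]
width: 0.0005
```

Request:
{"api": "arm_command", "payload": {
  "targets": [
    [[0,0,0],[0.2,1,0],1]
  ]
}}

```text
t: 19.95
eef_pos: [0.5178, -0.2327, 0.3346]
ee_rot: [3.141, -0.002, -1.795]
force: [-2.1, -9.7, 0.0]
width: 0.0002
```

Request:
{"api": "arm_command", "payload": {
  "targets": [
    [[0,0,0],[0.2,0.8,0],1]
  ]
}}

```text
t: 20.05
eef_pos: [0.5179, -0.2319, 0.3345]
ee_rot: [3.141, -0.002, -1.795]
force: [-3.3, -9.7, 1.5]
width: 0.0003
```

Request:
{"api": "arm_command", "payload": {
  "targets": [
    [[0,0,0],[0.2,0.8,0],1]
  ]
}}

```text
t: 20.15
eef_pos: [0.5182, -0.2311, 0.3346]
ee_rot: [3.141, -0.002, -1.795]
force: [-2.4, -10.5, 1.5]
width: 0.0006
```

Request:
{"api": "arm_command", "payload": {
  "targets": [
    [[0,0,0],[0.2,0.8,0],1]
  ]
}}

```text
t: 20.25
eef_pos: [0.5183, -0.2303, 0.3346]
ee_rot: [3.141, -0.003, -1.795]
force: [-2.6, -11.1, 0.8]
width: 0.0006
```

Request:
{"api": "arm_command", "payload": {
  "targets": [
    [[0,0,0],[0.2,0.8,0],1]
  ]
}}

```text
t: 20.35
eef_pos: [0.5185, -0.2297, 0.3347]
ee_rot: [3.141, -0.003, -1.795]
force: [-3.0, -12.5, 2.1]
width: 0.0006
```

Request:
{"api": "arm_command", "payload": {
  "targets": [
    [[0,0,0],[0.2,0.8,0],1]
  ]
}}

```text
t: 20.45
eef_pos: [0.5186, -0.2292, 0.3348]
ee_rot: [3.141, -0.004, -1.795]
force: [-3.0, -14.8, 2.2]
width: 0.0001
```

```bash
python3 v.py i
python3 - <<'E'
from h import *
th=np.radians(-12.86); ex=np.array([np.cos(th),np.sin(th)]);ey=np.array([-ex[1],ex[0]])
c0=np.array([.53444,-.17507])
P,p,d=pts("i","side")
X=((P[...,:2]-c0)@ex)*1e3; Y=((P[...,:2]-c0)@ey)*1e3; Z=P[...,2]*1e3
for lo in range(84,215,6):
    m=(d>0)&(abs(X)<25)&(Y<-20)&(Y>-140)&(Z>lo)&(Z<lo+6)
    if m.sum()>2: print(lo,m.sum(),"X",np.percentile(X[m],[0,25,50,75,100]).round(1),"Y",np.percentile(Y[m],[0,25,50,75,100]).round(1))
c=p[200:300,250:330,::-1]; cv2.imwrite("pics/i2.png",cv2.resize(c,None,fx=6,fy=6,interpolation=cv2.INTER_CUBIC))
E
```

```text
84 12 X [-12.4 -10.8  -9.   -1.7  11.9] Y [-84.8 -82.8 -69.5 -54.  -35.2]
90 10 X [-11.2  -7.4   8.6   9.8  12.7] Y [-86.4 -84.4 -82.6 -81.  -56.2]
96 13 X [-11.6  -5.7  -5.1  -2.7  11.8] Y [-86.8 -81.3 -52.5 -37.  -32.6]
102 31 X [-11.5  -4.9  -3.6   2.8  11.2] Y [-86.3 -82.8 -78.5 -41.2 -25.8]
108 38 X [-12.2  -6.2  -2.1   4.5  12.8] Y [-84.5 -82.5 -77.8 -73.7 -28.4]
114 20 X [-9.2 -2.7  1.6  4.8 10. ] Y [-85.1 -78.8 -74.8 -72.9 -67.2]
120 9 X [-3.5 -0.5  1.6  2.2  4.9] Y [-73.6 -70.4 -69.4 -67.6 -65.5]
126 9 X [-3.6 -1.1 -0.   2.6  5.1] Y [-72.4 -67.6 -66.1 -64.4 -62.4]
132 12 X [-5.1 -3.3 -0.1  2.   5.1] Y [-67.5 -63.8 -62.5 -59.3 -53.6]
138 13 X [-7.5 -3.   1.5  4.9  7.6] Y [-66.9 -61.  -58.9 -57.8 -55.4]
144 5 X [-7.7 -5.1 -0.8  5.4  7.4] Y [-62.9 -58.6 -56.3 -56.1 -54.6]
156 7 X [-14.9  -7.2   0.2   2.2  13.4] Y [-68.8 -67.1 -66.2 -65.1 -63.2]
162 22 X [-16.8 -10.1  -3.8   5.1  15.6] Y [-70.2 -68.7 -67.3 -65.8 -59.3]
168 21 X [-17.2  -8.   -0.1   7.4  15.6] Y [-70.2 -68.3 -66.9 -66.4 -58.6]
174 19 X [-16.3  -9.4  -0.2   5.   14.9] Y [-71.5 -68.8 -67.1 -65.4 -61. ]
180 23 X [-18.6  -8.8   1.5   9.   14.1] Y [-71.5 -69.6 -68.5 -66.9 -61.4]
186 21 X [-18.8  -9.   -3.4   8.2  16.1] Y [-70.8 -69.1 -67.9 -66.6 -64.1]
192 14 X [-16.6  -9.4   1.9   6.1  13.5] Y [-70.6 -68.6 -68.5 -67.9 -66. ]
198 5 X [3.2 3.2 3.3 3.6 5.9] Y [-66.7 -66.  -65.9 -62.9 -46. ]
204 3 X [3.1 4.2 5.3 5.4 5.5] Y [-67.7 -66.6 -65.6 -55.8 -46.1]
```

View pics/i2.png

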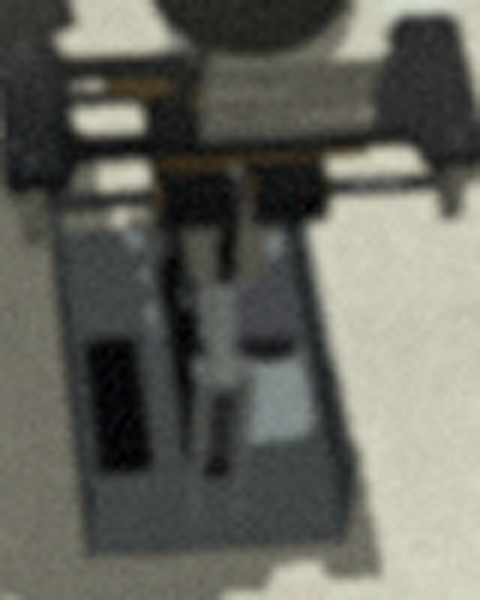

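Request:
{"api": "arm_command", "payload": {
  "targets": [
    [[0,0,0],[0.2,0.8,0],1]
  ]
}}

```text
t: 20.6
eef_pos: [0.5188, -0.2287, 0.3349]
ee_rot: [3.141, -0.004, -1.795]
force: [-4.0, -16.4, 2.8]
width: 0.0008
```

Request:
{"api": "arm_command", "payload": {
  "targets": [
    [[0,0,0],[0.1,0.5,0],1],
    [[0,0,0],[0,0,0],1]
  ]
}}

```text
t: 20.8
eef_pos: [0.5188, -0.2284, 0.335]
ee_rot: [3.141, -0.004, -1.795]
force: [-4.5, -16.6, 2.3]
width: 0.0007
```

Request:
{"api": "arm_command", "payload": {
  "targets": [
    [[0,0,0],[0.2,0.6,0],1],
    [[0,0,0],[0,0,0],1]
  ]
}}

```text
t: 21.0
eef_pos: [0.5189, -0.228, 0.3351]
ee_rot: [3.141, -0.005, -1.795]
force: [-4.1, -18.9, 3.6]
width: 0.0009
```

```bash
python3 s.py
```

```text
t 21.0
force [ -4.0695 -18.8513   3.5547]
moment [-6.5147  1.4682 -0.053 ]
eef_pos [ 0.5189 -0.228   0.3351]
ee_rot [ 3.1411 -0.0048 -1.7948]
width 0.0009
```

The right end is home: force plateaued at about 10 N, then rose to about 19 N with little travel. I'm backing off and going to the left lever.

Request:
{"api": "arm_command", "payload": {
  "targets": [
    [[0,0,0],[-0.7,-3,0],1],
    [[0,0,0],[-2,-9,0],1],
    [[0,0,0],[-3,-15,10],1],
    [[0,0,0],[-2,-8,25],1],
    [[0,0,0],[0,0,35],1],
    [[0,0,0],[0,0,25],1],
    [[0,0,0],[0,0,0],1]
  ]
}}

```text
t: 21.7
eef_pos: [0.5125, -0.2616, 0.4338]
ee_rot: [-3.134, -0.0, -1.795]
force: [-0.9, -0.2, 0.4]
width: 0.0002
```

Request:
{"api": "arm_command", "payload": {
  "targets": [
    [[0,0,0],[4,20,0],1],
    [[0,0,0],[9,40,0],1],
    [[0,0,0],[9,40,0],1],
    [[0,0,0],[9,40,0],1],
    [[0,0,0],[9,40,0],1],
    [[0,0,0],[7,35,0],1],
    [[0,0,0],[4,20,0],1],
    [[0,0,0],[0,0,0],1]
  ]
}}

```text
t: 22.5
eef_pos: [0.5634, -0.0236, 0.4287]
ee_rot: [3.141, 0.0, -1.792]
force: [-0.2, -0.6, -1.5]
width: 0.0005
```

```bash
python3 s.py; python3 v.py j
python3 - <<'E'
from h import *
th=np.radians(-12.86); ex=np.array([np.cos(th),np.sin(th)]);ey=np.array([-ex[1],ex[0]])
c0=np.array([.53444,-.17507])
P,p,d=pts("j","side")
X=((P[...,:2]-c0)@ex)*1e3; Y=((P[...,:2]-c0)@ey)*1e3; Z=P[...,2]*1e3
for lo in range(84,180,6):
    m=(d>0)&(abs(X)<12)&(Y<30)&(Y>-140)&(Z>lo)&(Z<lo+6)
    if m.sum()>2: print(lo,m.sum(),"X",np.percentile(X[m],[0,25,50,75,100]).round(1),"Y",np.percentile(Y[m],[0,25,50,75,100]).round(1))
E
```

```text
t 22.5
force [-0.174  -0.6327 -1.4624]
moment [ 0.0243 -0.0633  0.0577]
eef_pos [ 0.5634 -0.0236  0.4287]
ee_rot [ 3.1410e+00  4.0000e-04 -1.7919e+00]
width 0.0005
84 15 X [-11.  -10.1  -5.6  -5.1  11.8] Y [-85.1 -81.8 -52.   -8.6  25.1]
90 11 X [-11.1  -8.6  -5.2   8.6   9.9] Y [-86.4 -83.5 -83.1 -58.8 -31.5]
96 16 X [-11.5  -5.4  -1.1   7.4  11.9] Y [-85.9 -83.6 -78.9 -34.4 -29.9]
102 31 X [-11.7  -5.4  -4.4  -1.3  12. ] Y [-89.  -82.  -69.  -43.3 -24.9]
108 46 X [-11.4  -7.5  -3.5   4.5  11.8] Y [-85.  -80.2 -78.4 -71.3  21.9]
114 15 X [-7.7 -6.9 -3.5  0.6  6.6] Y [-81.2 -74.7 -72.4 -21.6  19.8]
120 18 X [-7.7 -3.4 -0.5  2.3  4.5] Y [-77.  -72.6 -70.5 -63.9   1.1]
126 14 X [-7.7 -7.  -3.3  3.8  5.7] Y [-71.3 -67.7 -62.  -22.7   1.8]
132 41 X [-7.6 -5.2 -1.6  1.8  6.8] Y [-69.8 -60.9 -10.    2.2  20.5]
138 50 X [-7.9 -3.1 -0.1  3.2  8.3] Y [-63.2 -46.   -1.6   9.5  20.8]
144 19 X [-8.3 -6.2 -2.4  3.9  7.8] Y [-61.3 -57.2 -55.4 -54.2  15.3]
150 18 X [-7.6 -5.  -1.4  2.3  8.1] Y [-59.1 -53.9 -52.6 -50.7 -48.4]
156 15 X [-7.2 -3.8 -0.3  3.7  8. ] Y [-54.3 -52.1 -50.1 -48.4 -45.6]
162 24 X [-7.8 -4.5  0.6  5.   8.5] Y [-51.6 -48.4 -45.5 -42.  -39.1]
168 3 X [-2.5 -0.   2.5  3.8  5. ] Y [-47.8 -47.5 -47.2 -46.9 -46.6]
```

View pics/j.png

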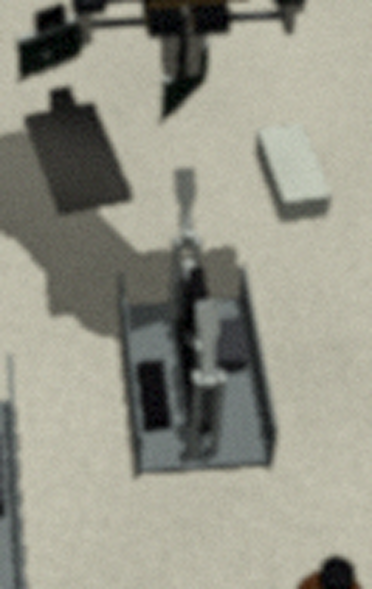

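Request:
{"api": "arm_command", "payload": {
  "targets": [
    [[0,0,0],[2,0,-15],1],
    [[0,0,0],[0.5,0,-25],1],
    [[0,0,0],[0,0,-25],1],
    [[0,0,0],[0,0,-25],1],
    [[0,0,0],[0,0,-16],1],
    [[0,0,0],[0,0,0],1],
    [[0,0,0],[0,0,0],1]
  ]
}}

```text
t: 23.25
eef_pos: [0.5655, -0.0265, 0.3234]
ee_rot: [3.141, -0.0, -1.796]
force: [-0.2, -0.6, -0.2]
width: 0.0003
```

Request:
{"api": "arm_command", "payload": {
  "targets": [
    [[0,0,0],[-1.3,-5.9,0.5],1],
    [[0,0,0],[-1.3,-5.9,0.5],1],
    [[0,0,0],[-1.3,-5.9,0.8],1],
    [[0,0,0],[-1.3,-5.9,0.8],1],
    [[0,0,0],[-1.3,-5.9,0.8],1],
    [[0,0,0],[0,0,0],1]
  ]
}}

```text
t: 23.85
eef_pos: [0.5587, -0.0558, 0.3268]
ee_rot: [-3.141, 0.0, -1.795]
force: [-1.1, 0.5, -0.9]
width: 0.0005
```

Request:
{"api": "arm_command", "payload": {
  "targets": [
    [[0,0,0],[-1.3,-5.9,0.8],1],
    [[0,0,0],[-1.3,-5.9,0.8],1],
    [[0,0,0],[-1.3,-5.9,0.8],1],
    [[0,0,0],[-1.3,-5.9,0.8],1],
    [[0,0,0],[0,0,0],1]
  ]
}}

```text
t: 24.35
eef_pos: [0.5534, -0.0795, 0.3297]
ee_rot: [3.141, -0.0, -1.795]
force: [0.2, 0.0, 0.1]
width: 0.0003
```

Request:
{"api": "arm_command", "payload": {
  "targets": [
    [[0,0,0],[-0.9,-3.9,0.5],1],
    [[0,0,0],[-0.9,-3.9,0.5],1],
    [[0,0,0],[-0.9,-3.9,0.5],1],
    [[0,0,0],[0,0,0],1]
  ]
}}

```text
t: 24.75
eef_pos: [0.5508, -0.0908, 0.3312]
ee_rot: [3.141, -0.0, -1.795]
force: [0.0, 0.0, 0.6]
width: 0.0002
```

Request:
{"api": "arm_command", "payload": {
  "targets": [
    [[0,0,0],[-0.4,-2,0.3],1],
    [[0,0,0],[-0.4,-2,0.3],1]
  ]
}}

```text
t: 24.95
eef_pos: [0.5502, -0.0944, 0.3318]
ee_rot: [-3.142, 0.0, -1.795]
force: [0.5, 1.1, -1.0]
width: 0.0007
```

Request:
{"api": "arm_command", "payload": {
  "targets": [
    [[0,0,0],[-0.4,-2,0.3],1],
    [[0,0,0],[-0.4,-2,0.3],1]
  ]
}}

```text
t: 25.15
eef_pos: [0.5494, -0.0984, 0.3324]
ee_rot: [-3.142, 0.0, -1.795]
force: [0.6, 2.8, 0.2]
width: 0.0002
```

Request:
{"api": "arm_command", "payload": {
  "targets": [
    [[0,0,0],[-0.3,-1.5,0.2],1]
  ]
}}

```text
t: 25.25
eef_pos: [0.5491, -0.0998, 0.3326]
ee_rot: [-3.141, 0.001, -1.795]
force: [0.4, 4.6, -0.2]
width: 0.0003
```

Request:
{"api": "arm_command", "payload": {
  "targets": [
    [[0,0,0],[-0.3,-1.5,0.2],1]
  ]
}}

```text
t: 25.35
eef_pos: [0.5489, -0.101, 0.3327]
ee_rot: [-3.141, 0.001, -1.795]
force: [1.3, 7.3, -0.7]
width: 0.0005
```

Request:
{"api": "arm_command", "payload": {
  "targets": [
    [[0,0,0],[-0.3,-1.5,0.2],1]
  ]
}}

```text
t: 25.45
eef_pos: [0.5488, -0.1021, 0.3329]
ee_rot: [-3.141, 0.002, -1.795]
force: [0.4, 8.9, -1.3]
width: 0.0007
```

Request:
{"api": "arm_command", "payload": {
  "targets": [
    [[0,0,0],[-0.3,-1.5,0.2],1]
  ]
}}

```text
t: 25.55
eef_pos: [0.5485, -0.1035, 0.3331]
ee_rot: [-3.141, 0.002, -1.795]
force: [0.7, 8.5, 0.2]
width: 0.0006
```

Request:
{"api": "arm_command", "payload": {
  "targets": [
    [[0,0,0],[-0.3,-1.5,0.2],1],
    [[0,0,0],[-0.3,-1.5,0.2],1],
    [[0,0,0],[-0.3,-1.5,0.2],1]
  ]
}}

```text
t: 25.85
eef_pos: [0.5478, -0.1079, 0.3339]
ee_rot: [-3.14, 0.002, -1.795]
force: [1.9, 9.5, -0.3]
width: 0.0006
```

Request:
{"api": "arm_command", "payload": {
  "targets": [
    [[0,0,0],[-0.3,-1.5,0.2],1],
    [[0,0,0],[-0.3,-1.5,0.2],1]
  ]
}}

```text
t: 26.05
eef_pos: [0.5472, -0.1109, 0.3344]
ee_rot: [-3.14, 0.002, -1.794]
force: [2.1, 8.2, -0.0]
width: 0.0003
```

Request:
{"api": "arm_command", "payload": {
  "targets": [
    [[0,0,0],[-0.2,-1,0.1],1]
  ]
}}

```text
t: 26.15
eef_pos: [0.547, -0.112, 0.3345]
ee_rot: [-3.14, 0.002, -1.795]
force: [1.4, 9.4, 0.8]
width: 0.0003
```

Request:
{"api": "arm_command", "payload": {
  "targets": [
    [[0,0,0],[-0.2,-1,0.1],1]
  ]
}}

```text
t: 26.25
eef_pos: [0.5469, -0.1129, 0.3346]
ee_rot: [-3.14, 0.002, -1.794]
force: [1.1, 8.5, 1.5]
width: 0.0008
```

Request:
{"api": "arm_command", "payload": {
  "targets": [
    [[0,0,0],[-0.2,-1,0],1]
  ]
}}

```text
t: 26.35
eef_pos: [0.5467, -0.114, 0.3347]
ee_rot: [-3.14, 0.002, -1.795]
force: [1.2, 9.3, 1.7]
width: 0.0007
```

Request:
{"api": "arm_command", "payload": {
  "targets": [
    [[0,0,0],[-0.2,-1,0],1]
  ]
}}

```text
t: 26.45
eef_pos: [0.5465, -0.1149, 0.3347]
ee_rot: [-3.14, 0.002, -1.794]
force: [2.0, 8.6, 0.8]
width: 0.0008
```

Request:
{"api": "arm_command", "payload": {
  "targets": [
    [[0,0,0],[-0.2,-0.8,0],1]
  ]
}}

```text
t: 26.55
eef_pos: [0.5464, -0.1157, 0.3347]
ee_rot: [-3.14, 0.002, -1.794]
force: [2.2, 8.2, 2.0]
width: 0.0004
```

Request:
{"api": "arm_command", "payload": {
  "targets": [
    [[0,0,0],[-0.2,-0.8,0],1]
  ]
}}

```text
t: 26.65
eef_pos: [0.5462, -0.1164, 0.3347]
ee_rot: [-3.14, 0.002, -1.794]
force: [1.7, 10.2, 1.1]
width: 0.0003
```

Request:
{"api": "arm_command", "payload": {
  "targets": [
    [[0,0,0],[-0.2,-0.8,0],1]
  ]
}}

```text
t: 26.75
eef_pos: [0.5461, -0.117, 0.3347]
ee_rot: [-3.139, 0.003, -1.794]
force: [0.5, 13.9, 1.6]
width: 0.0005
```

Request:
{"api": "arm_command", "payload": {
  "targets": [
    [[0,0,0],[-0.2,-0.8,0],1]
  ]
}}

```text
t: 26.85
eef_pos: [0.546, -0.1175, 0.3348]
ee_rot: [-3.139, 0.004, -1.794]
force: [1.6, 15.4, 1.9]
width: 0.0005
```

Request:
{"api": "arm_command", "payload": {
  "targets": [
    [[0,0,0],[-0.2,-0.8,0],1]
  ]
}}

```text
t: 26.95
eef_pos: [0.5459, -0.118, 0.3348]
ee_rot: [-3.139, 0.004, -1.794]
force: [2.4, 17.0, 2.2]
width: 0.0004
```

Request:
{"api": "arm_command", "payload": {
  "targets": [
    [[0,0,0],[-0.2,-0.8,0],1]
  ]
}}

```text
t: 27.05
eef_pos: [0.5458, -0.1185, 0.3349]
ee_rot: [-3.138, 0.005, -1.794]
force: [2.2, 19.0, 2.2]
width: 0.0006
```

The left end shows the same signature: a plateau, then a rise to 19 N. Retreating clear.

Request:
{"api": "arm_command", "payload": {
  "targets": [
    [[0,0,0],[0,-0.2,0],1],
    [[0,0,0],[0.7,3,0],1],
    [[0,0,0],[2,9,0],1],
    [[0,0,0],[3,15,10],1],
    [[0,0,0],[2,8,25],1],
    [[0,0,0],[0,0,40],1],
    [[0,0,0],[0,0,40],1],
    [[0,0,0],[0,0,20],1]
  ]
}}

```text
t: 27.85
eef_pos: [0.5526, -0.0855, 0.474]
ee_rot: [-3.137, 0.0, -1.794]
force: [0.1, 0.8, -0.2]
width: 0.0005
```

Request:
{"api": "arm_command", "payload": {
  "targets": [
    [[0,0,0],[0,20,0],1],
    [[0,0,0],[-5,40,0],1],
    [[0,0,0],[-5,40,0],1],
    [[0,0,0],[-5,40,0],1],
    [[0,0,0],[-5,40,0],1],
    [[0,0,0],[-5,40,0],1],
    [[0,0,0],[-5,40,0],1],
    [[0,0,0],[0,0,0],1]
  ]
}}

```text
t: 28.65
eef_pos: [0.5216, 0.1781, 0.4697]
ee_rot: [-3.141, -0.0, -1.791]
force: [-0.1, -0.1, -0.6]
width: 0.0003
```

```bash
cat > fin.py <<'E'
from h import *
import sys
t=sys.argv[1]; snap(t)
th=np.radians(-12.86); ex=np.array([np.cos(th),np.sin(th)]);ey=np.array([-ex[1],ex[0]])
for n,c0 in(("side",np.array([.53444,-.17507])),("top",np.array([.52958,-.17153]))):
    P,p,d=pts(t,n)
    X=((P[...,:2]-c0)@ex)*1e3; Y=((P[...,:2]-c0)@ey)*1e3; Z=P[...,2]*1e3
    m=(d>0)&(abs(X)<9)&(abs(Y)<24)&(Z>128)&(Z<150); print(n,"grip top",m.sum(),np.median(Z[m]),"slope",np.polyfit(Y[m],Z[m],1)[0],"Y",Y[m].min(),Y[m].max(),"X",np.median(X[m]))
    for a,b in((-45,-28),(28,45)):
        m=(d>0)&(abs(X)<4)&(Y>a)&(Y<b)&(Z>92)&(Z<115); print(" bar",a,b,m.sum(),np.median(Z[m]) if m.any() else None)
    for sg in(1,-1):
        m=(d>0)&(abs(X)<9)&(Y*sg<85)&(Y*sg>30)&(Z>122)&(Z<175); y=Y[m]*sg; z=Z[m]
        if m.sum()>5: print(" lever",sg,m.sum(),"lean in",np.arctan(np.polyfit(z,y,1)[0]),"top",z.max(),"y min",y.min())
for n,(v0,v1,u0,u1) in (("side",(140,330,220,340)),("top",(140,230,270,400))):
    f=3.1 if n=="side" else 5
    p=np.load(f"{t}_{n}.npz")['p'][v0:v1,u0:u1,::-1]; cv2.imwrite(f"pics/{t}_{n}z.png",cv2.resize(p,None,fx=f,fy=f,interpolation=cv2.INTER_CUBIC))
E
python3 fin.py k; python3 s.py
```

```text
side grip top 65 135.85264014766008 slope 0.01006878245614984 Y -21.239227023990466 23.193493524879564 X -1.3077269639929592
 bar -45 -28 8 103.00418456819571
 bar 28 45 0 None
 lever 1 38 lean in -0.4413946193188601 top 167.29669204303644 y min 39.449127682702596
 lever -1 121 lean in -0.5687366937976539 top 167.8103237829157 y min 37.08195324573436
top grip top 110 135.33346084162878 slope -0.015282734121656911 Y -23.38708398772931 23.3623716033687 X -0.7797211837638713
 bar -45 -28 17 100.88038568565571
 bar 28 45 19 101.89942021018328
 lever 1 89 lean in -0.5650095774567 top 169.49721118138217 y min 38.58949485663112
 lever -1 67 lean in -0.5800467101724713 top 169.00433478104205 y min 38.810325688273906
t 28.75
force [-0.1791 -1.3713  0.2031]
moment [ 0.0515 -0.0295  0.027 ]
eef_pos [0.5219 0.1753 0.4697]
ee_rot [-3.1416e+00 -7.0000e-04 -1.7926e+00]
width 0.0005
```

View pics/k_sidez.png

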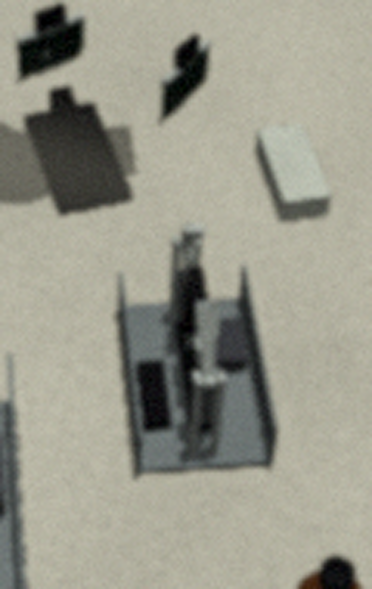

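View pics/k_topz.png

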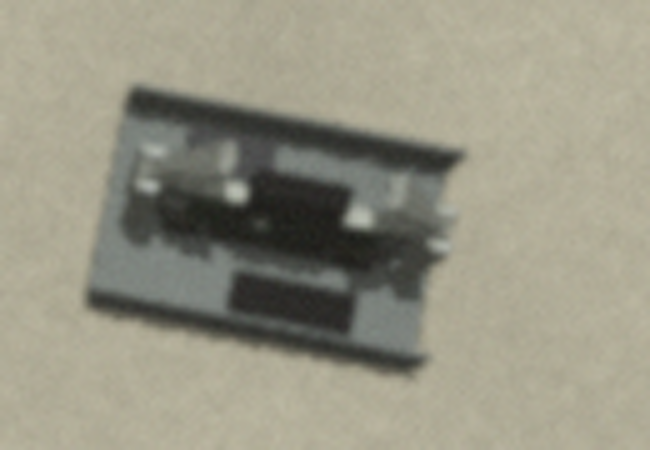

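Both levers are folded in over the card, which stands level. Its bar is now at about 102 mm, against about 107 mm before pressing. The hand is clear, so I'm handing in.

```bash
python3 -c "
from station import *
print(job_done())"
```

```text
the job is handed in; nothing more can be done
None
```

I took the card from the rack and lowered it down the guides of the smallest controller until the wrist force showed it resting on the socket. I eased the grip there and let go. With the fingers shut, I then swung the right lever in and then the left, and backed the hand off before handing in at about 29 s.

**Forces:**
- **Lowering:** contact with the socket showed about 3–5 N upward, below the 14 N needed to move a contact block.
- **Levers:** each handle held at about 9–10 N while pressing, then rose to about 19 N with almost no further travel. That is the sign of both ends being home, and it is under the 30 N limit.

**Last pictures:** the card stands level. Its bar is at about 102 mm, against about 107 mm before pressing, so it went down the expected 5 mm. The top camera shows both levers leaning about 0.57 rad inward. The rack, carton and other cards look untouched. The jar and the bottle were not measured again.

**Disagreements:**
- **Cameras:** the two differ by 3–5 mm in absolute position, so I placed the card using each camera's own card-to-cage offset, which agreed to about 1 mm.
- **Left lever:** the side camera read it at 0.44 rad from a partly hidden view. I relied on the top view and the force signature.
- **Right bar end:** the side camera read 103 mm, while the top camera read 101–102 mm at both ends.

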